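Shut the lifts down and flag the stiff stop button

TASK

Shut the three lifts down for the night: press the red stop button of each station until it clicks and stays down, and feel which one of the three needs much more force than the other two. Once all three are down, slide the foot of the out-of-order sign under the sprung clip of the station with the stiff button, straight and fully home until the toe meets the switch box, and let go with the sign standing upright. Leave the other two clips empty and do not disturb the other things on the desk.

Things in the scene. Friction and masses are not known exactly. Their poses are not given: they have to be found in the camera images.
- station_a: Lift stop station, one of three alike, fixed to the desk. Origin on the desk, on its centre line, under the front face of its grey switch box; x runs from clip to box, away from the robot (within 0.12 rad). Steel base plate 100 wide, top at z = 4 mm, x = -115 to +85 mm; box x = 0 to 80, 86 wide, top z = 59 mm; on it a red mushroom head at x = 40 mm. Sprung sign clip in front of the box.
- stop_a_top (a point): Centre of the top of station_a's mushroom head, 40 mm across; 90 mm above the desk when up; goes down with it.
- stop_a (a joint): Latch of station_a's button in m: 0 up, 0.008 or a little over when latched. Snap action: the head yields about 3.5 mm against a spring, the push growing evenly to its peak; then it clicks, the push drops away and the button snaps about 8 mm down and stays there by itself. Two of the three peak at 5 to 6 N, one at about 18 N; they look alike and it is not said which.
- clip_a_lip (a point): Middle of the free end of station_a's clip, the lead-in lip: at x = -70 mm, 12 mm above the plate when closed. The clip is a steel sheet 46 mm wide that slopes down from its hinge on the box (x = -6, z = 18 mm) to a bend at x = -45 mm, 1.5 mm off the plate, then turns up to the lip.
- clip_a (a joint): Angle of station_a's sprung clip in rad: 0 closed, grows as it lifts, about 0.09 with the sign's foot under it. It bears down with about 2 N. The foot slides in along the plate from the robot's side, lifting the lip, until its toe meets the box (x = 0).
- station_b: Lift stop station, one of three alike, fixed to the desk. Origin on the desk, on its centre line, under the front face of its grey switch box; x runs from clip to box, away from the robot (within 0.12 rad). Steel base plate 100 wide, top at z = 4 mm, x = -115 to +85 mm; box x = 0 to 80, 86 wide, top z = 59 mm; on it a red mushroom head at x = 40 mm. Sprung sign clip in front of the box.
- stop_b_top (a point): Centre of the top of station_b's mushroom head, 40 mm across; 90 mm above the desk when up; goes down with it.
- stop_b (a joint): Latch of station_b's button in m: 0 up, 0.008 or a little over when latched. Snap action: the head yields about 3.5 mm against a spring, the push growing evenly to its peak; then it clicks, the push drops away and the button snaps about 8 mm down and stays there by itself. Two of the three peak at 5 to 6 N, one at about 18 N; they look alike and it is not said which.
- clip_b_lip (a point): Middle of the free end of station_b's clip, the lead-in lip: at x = -70 mm, 12 mm above the plate when closed. The clip is a steel sheet 46 mm wide that slopes down from its hinge on the box (x = -6, z = 18 mm) to a bend at x = -45 mm, 1.5 mm off the plate, then turns up to the lip.
- clip_b (a joint): Angle of station_b's sprung clip in rad: 0 closed, grows as it lifts, about 0.09 with the sign's foot under it. It bears down with about 2 N. The foot slides in along the plate from the robot's side, lifting the lip, until its toe meets the box (x = 0).
- station_c: Lift stop station, one of three alike, fixed to the desk. Origin on the desk, on its centre line, under the front face of its grey switch box; x runs from clip to box, away from the robot (within 0.12 rad). Steel base plate 100 wide, top at z = 4 mm, x = -115 to +85 mm; box x = 0 to 80, 86 wide, top z = 59 mm; on it a red mushroom head at x = 40 mm. Sprung sign clip in front of the box.
- stop_c_top (a point): Centre of the top of station_c's mushroom head, 40 mm across; 90 mm above the desk when up; goes down with it.
- stop_c (a joint): Latch of station_c's button in m: 0 up, 0.008 or a little over when latched. Snap action: the head yields about 3.5 mm against a spring, the push growing evenly to its peak; then it clicks, the push drops away and the button snaps about 8 mm down and stays there by itself. Two of the three peak at 5 to 6 N, one at about 18 N; they look alike and it is not said which.
- clip_c_lip (a point): Middle of the free end of station_c's clip, the lead-in lip: at x = -70 mm, 12 mm above the plate when closed. The clip is a steel sheet 46 mm wide that slopes down from its hinge on the box (x = -6, z = 18 mm) to a bend at x = -45 mm, 1.5 mm off the plate, then turns up to the lip.
- clip_c (a joint): Angle of station_c's sprung clip in rad: 0 closed, grows as it lifts, about 0.09 with the sign's foot under it. It bears down with about 2 N. The foot slides in along the plate from the robot's side, lifting the lip, until its toe meets the box (x = 0).
- sign: Loose white plastic out-of-order sign, about 160 g: upright panel 100 wide, 100 high, 8 thick, with a flat foot 80 wide, 5 thick, reaching 95 mm from the panel's front face. Origin: underside, middle of that face; x runs along the foot to its toe, z up; panel from x = -8 to 0 mm. Stands left or right of the stations, foot towards the robot, turned up to 1.2 rad either way.
- sign_toe (a point): Middle of the front edge of the sign's foot, 95 mm from the panel, 2.5 mm above the sign's underside.
- tape: Bystander: a roll of parcel tape lying flat, 102 mm across, 48 high. Origin: centre of its underside.
- stapler: Bystander: black stapler 135 long (its x), 34 wide, 55 high, close to the left side of one station. Origin: centre of its underside.
- stamp: Bystander: upright self-inking hand stamp 52 x 34 mm, 84 high, close to the left side of one station, beside the way in to the clips. Origin: centre of its underside.
- mug: Bystander: blue mug 82 mm across, 95 high. Origin: centre of its underside.
- magnifier: Bystander: magnifying glass lying flat, lens 98 mm across, handle to 168 mm from the lens centre, 14 high. Origin: under the lens centre.

How it is judged:
By the outcome, as a careful person would: the job done as asked, in the order asked, and still so for the second after the job is handed in, with the robot touching nothing.
It also fails if it takes over 72 s, if anything falls off the work surface, if the arm or the gripper's body presses on something with over 40 N, if the wrist force passes 120 N, or if a joint passes its speed limit or range.

ROBOT

A 6-joint arm with a two-finger parallel gripper is mounted at the origin on the work surface. World frame = base frame: x ahead of the robot, y to its left, z up, the work surface at z = 0. Lengths are in m, angles in degrees, forces in N, time in s.
With the tool pointing down it reaches from about 0.275 to 1 m from the base axis. Payload 8.4 kg.
Tool frame: the origin (TCP) lies midway between the tips of the shut fingers; the grasp point (between the pads) lies 19 mm behind it (env.pinch_z is the distance from the TCP to the grasp point, in m); z points along the fingers, y is the line along which they close (so a half turn about z gives the same grasp; the last joint's range is limited). The gripper opens to 85 mm and grips with 20 to 120 N. Pads are 22 mm wide; open, the fingers measure 114 mm over their backs; the gripper's body (76 mm by 85 mm) begins 54 mm behind the grasp point. The pads swing forward as they close: fully open they stand 13 mm farther back than shut.
Start: joints at [-63.564, 20.225, 93.587, -0, 66.188, -0.138], TCP at [0.28, -0.559, 0.196] pointing down, gripper open.
Joint ranges: [-150.9, 150.9], [-52.94, 120.26], [3.33, 152.33], [-74.26, 254.26], [0, 154.13], [-172.89, 172.89]. Speed limits (degrees/s): [127.2, 127.2, 159.86, 180, 180, 180].

INTERFACE

Orientations are given as a 3x3 rotation matrix whose columns are the frame's x, y, z axes.
In Python, from cell import get_obs, read_camera, get_calibration, env gives the robot as it stands. The module is installed in compiled form; this text tells all that it offers.
- The arm moves only by the tool arm_command, never from a script. Its argument "deltas" is text: rows parted by semicolons, each of 7 numbers parted by spaces: the turn, a rotation vector about the tool's x, y, z in rad, then the shift along the tool's x, y, z in m, then the opening, from -1 (shut) to 1 (fully open), so that 0 is half open. A call has 1 to 12 rows; each row shifts and turns the commanded pose from where the row before left it, along the tool's axes as they then stand; what a row does not reach is not made up. A row lasts 1/12 s, in which the tool goes at most 41.7 mm and 7.16 degrees, less where a joint would pass 70% of its speed; a pose out of reach is approached as far as the arm can. A call is refused whole if a number of a shift passes 0.0417 or a number of a turn 0.125, either way. A call with a gripper value outside its range is refused whole. The fingers move at their own pace and stop on an object; "grip_force" is the grip in N (left out, the last holds). Time passes only in rows, so rows that do not move let the fingers close. It gives the time, the measured TCP pose, the force, the opening and the grip force at its end, in the units of the state.
- get_obs(): the state, without advancing time (a new reading comes with each control period).
- read_camera(name): name is "scene" or "top" or "wrist"; returns the picture (400x640x3 uint8, red, green, blue); there is no depth.
- get_calibration(name): a dict with "camera_matrix" (3x3 intrinsics, pixels), "world_to_cam" (4x4, takes a point from world to camera coordinates); the wrist camera has in their place "hand_eye" (4x4, takes a point from camera to tool coordinates, whose origin is the TCP and whose axes are the flange's). Camera axes: x right, y up, looking along -z (the intrinsics and any distortion apply to the point x, -y, -z); pixel columns grow to the right and rows downward; lengths in m; the calibration is good to about 2 mm. The wrist camera is an equidistant fisheye: a pixel r from the principal point sees the ray r / f radians off the axis. A picture is of the moment at which its call begins: read the wrist's pose just before it. get_calibration takes no time and is no camera call.
- env.finish_job(): hands the job in; it is judged then, once.
The state is a dict: "t": time; "joints": joint angles; "qd": joint speeds; "joint_torque": joint torques, N m; "ee_pos": TCP position; "eef_rot": TCP orientation; "wrist_force": force on the tool from outside, world axes, zero at the start; "torque": the same for the moment, N m; "width": finger opening in m; "gripper_force": force on a finger pad.
Only numpy, scipy, OpenCV 4.12 (cv2) and the standard library are available. Lean on these libraries where they do the work, as an engineer would, in place of code of your own. Each camera call takes 0.05 s, during which the arm holds its last target. There are 200 camera calls.

## Working session

There is one attempt and no reset: what is moved stays moved. The work goes in short steps, Python scripts to look and compute and a tool call to move; the robot and the scene stay as the last step left them, time stands still between calls to the robot, and variables do not carry over. Pictures are saved under pics/ and viewed, at most 10 in all, crops included, and the job is handed in when it is done.

Besides the shell and the picture viewer there is one more tool, called by a JSON object that holds its "api" and its "payload", one argument or row to a line. arm_command: Moves the arm, as the interface text tells. Its arguments: {"type":"object","properties":{"deltas":{"type":"string"},"grip_force":{"type":"number"}},"required":["deltas"]}

```bash
mkdir -p pics; cat > h.py <<'E'
import numpy as np, cv2
from cell import get_obs, read_camera, get_calibration, env
def save(n,f,crop=None,s=1):
    im=read_camera(n)
    if crop: x0,y0,x1,y1=crop; im=im[y0:y1,x0:x1]
    if s!=1: im=cv2.resize(im,None,fx=s,fy=s,interpolation=cv2.INTER_CUBIC)
    cv2.imwrite('pics/'+f,im[:,:,::-1])
def pix(n,u,v,z):
    "fixed camera pixel -> world point at height z"
    c=get_calibration(n);K=np.array(c['camera_matrix']);T=np.array(c['world_to_cam'])
    d=np.linalg.inv(K)@[u,v,1]; d=np.array([d[0],-d[1],-d[2]])
    R=T[:3,:3];o=-R.T@T[:3,3];w=R.T@d
    return o+w*(z-o[2])/w[2]
def proj(n,p):
    c=get_calibration(n);K=np.array(c['camera_matrix']);T=np.array(c['world_to_cam'])
    q=T[:3,:3]@p+T[:3,3];q=K@[q[0],-q[1],-q[2]];return q[:2]/q[2]
E
python3 - <<'E'
from h import *
im=read_camera('top');cv2.imwrite('pics/top0.png',cv2.resize(im,(800,500))[:,:,::-1])
cv2.imwrite('pics/top_raw.png',im[:,:,::-1])
im=read_camera('scene');cv2.imwrite('pics/scene_raw.png',im[:,:,::-1])
for n in('top','scene','wrist'):
    c=get_calibration(n);print(n,{k:np.round(np.array(v),3).tolist() if not isinstance(v,str) else v for k,v in c.items()})
o=get_obs();print(o['t'],o['ee_pos'],np.round(o['eef_rot'],3),env.pinch_z,o['wrist_force'])
E
```

```text
top {'camera_matrix': [[377.888, 0.0, 321.111], [0.0, 377.888, 198.65], [0.0, 0.0, 1.0]], 'world_to_cam': [[0.006, -1.0, -0.005, -0.003], [0.997, 0.005, 0.074, -0.53], [-0.074, -0.005, 0.997, -1.241], [0.0, 0.0, 0.0, 1.0]]}
scene {'camera_matrix': [[480.049, 0.0, 315.218], [0.0, 480.049, 212.941], [0.0, 0.0, 1.0]], 'world_to_cam': [[-0.055, 0.998, 0.015, 0.043], [-0.778, -0.052, 0.626, 0.364], [0.625, 0.023, 0.78, -1.718], [0.0, 0.0, 0.0, 1.0]]}
wrist {'camera_matrix': [[309.707, 0.0, 316.954], [0.0, 309.707, 198.415], [0.0, 0.0, 1.0]], 'hand_eye': [[0.001, 0.96, 0.281, 0.072], [1.0, -0.001, 0.0, 0.001], [0.001, 0.281, -0.96, -0.177], [0.0, 0.0, 0.0, 1.0]]}
0.1 [ 0.27939617 -0.55853036  0.19502688] [[ 0.894  0.447 -0.001]
 [ 0.447 -0.894  0.001]
 [ 0.    -0.001 -1.   ]] 0.0187 [ 0.37169747 -0.11387062 -0.51020729]
```

View pics/top0.png

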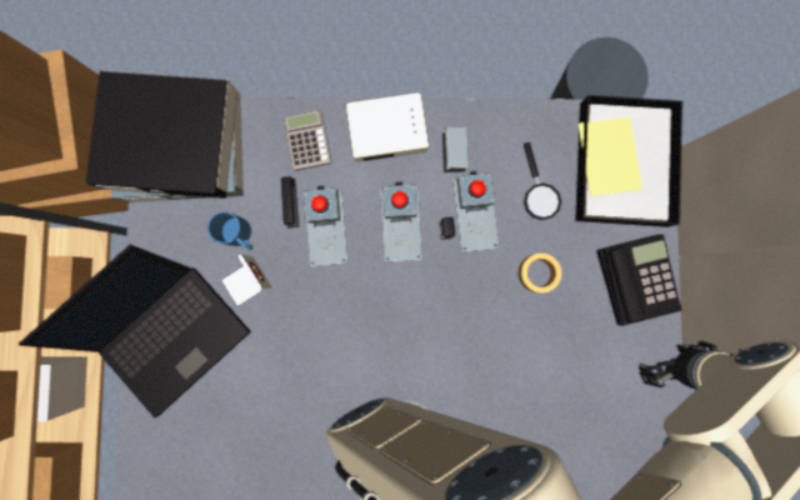

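View pics/scene_raw.png

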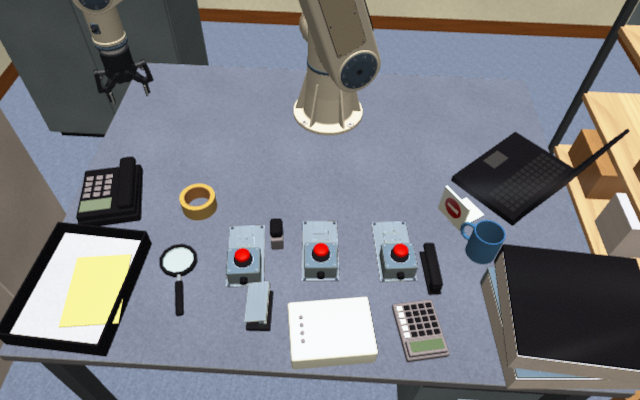

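The top view shows three stations with red heads at about (320,203), (400,200) and (478,188). The sign is at (245,280), next to the mug at (230,230), and its panel faces away from the robot. The stapler is at (290,200), the stamp at (447,228) and the tape at (540,272).

```bash
python3 - <<'E'
from h import *
im=cv2.imread('pics/top_raw.png')[130:255,160:420];cv2.imwrite('pics/topc.png',cv2.resize(im,None,fx=3,fy=3,interpolation=cv2.INTER_CUBIC))
for n in('top','scene'):
    im=cv2.cvtColor(cv2.imread(f'pics/{n}_raw.png'),cv2.COLOR_BGR2HSV)
    m=(((im[...,0]<6)|(im[...,0]>174))&(im[...,1]>170)&(im[...,2]>90)).astype(np.uint8)
    k,l,s,c=cv2.connectedComponentsWithStats(m)
    for i in range(1,k):
        if s[i,4]>60:print(n,s[i],c[i],pix(n,*c[i],0.082))
E
```

```text
top [376 145  12  12 114] [381.79824561 150.18421053] [ 0.68182895 -0.19370607  0.082     ]
top [314 154  12  11 109] [319.36697248 159.01834862] [0.65229953 0.00586877 0.082     ]
top [250 157  11  12 107] [255.01869159 162.36448598] [0.64049372 0.21152373 0.082     ]
scene [313 243  16  13 154] [320.57792208 249.43506494] [0.65488218 0.00583305 0.082     ]
scene [393 244  15  13 156] [400.27564103 250.14102564] [0.64357228 0.21251159 0.082     ]
scene [235 249  15  13 161] [241.86956522 254.92546584] [ 0.68503242 -0.19461581  0.082     ]
```

View pics/topc.png

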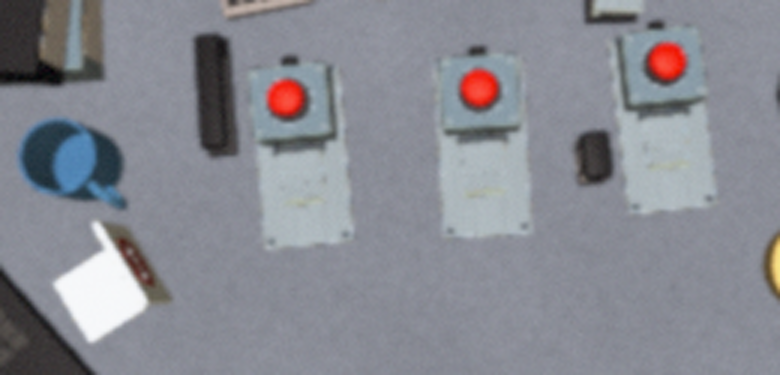

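{"api": "arm_command", "payload": {
  "deltas": "0 0 -0.1107 0 0 0 -1;0 0 -0.1107 0 0 0 -1;0 0 -0.1107 0 0 0 -1;0 0 -0.1107 0 0 0 -1;0 0 -0.1107 0 0 0 -1;0 0 -0.1107 0 0 0 -1;0 0 -0.1107 0 0 0 -1;0 0 -0.1107 0 0 0 -1;0 0 -0.1107 0 0 0 -1;0 0 -0.1107 0 0 0 -1"
}}

```text
t: 0.93
ee_pos: [0.2794, -0.5587, 0.1952]
eef_rot: [[-0.005, 1.0, -0.0], [1.0, 0.005, 0.001], [0.001, -0.0, -1.0]]
wrist_force: [0.2, 0.4, 0.0]
width: 0.0
gripper_force: 0.0
```

{"api": "arm_command", "payload": {
  "deltas": "0 0 0 0.018 0.020 0 -1;0 0 0 0.018 0.020 0 -1;0 0 0 0.018 0.020 0 -1;0 0 0 0.018 0.020 0 -1;0 0 0 0.018 0.020 0 -1;0 0 0 0.018 0.020 0 -1;0 0 0 0.018 0.020 0 -1;0 0 0 0.018 0.020 0 -1;0 0 0 0.018 0.020 0 -1;0 0 0 0.018 0.020 0 -1;0 0 0 0.018 0.020 0 -1;0 0 0 0 0 0 -1"
}}

```text
t: 1.93
ee_pos: [0.5025, -0.3579, 0.1954]
eef_rot: [[-0.002, 1.0, 0.001], [1.0, 0.002, 0.001], [0.001, 0.001, -1.0]]
wrist_force: [-0.1, -0.4, 0.9]
width: -0.0003
gripper_force: 0.0
```

{"api": "arm_command", "payload": {
  "deltas": "0 0 0 0.0182 0.020 0 -1;0 0 0 0.0182 0.020 0 -1;0 0 0 0.0182 0.020 0 -1;0 0 0 0.0182 0.020 0 -1;0 0 0 0.0182 0.020 0.01 -1;0 0 0 0.0182 0.020 0.01 -1;0 0 0 0.0182 0.020 0.01 -1;0 0 0 0.0182 0.020 0.02 -1;0 0 0 0.0182 0.020 0.02 -1;0 0 0 0 0 0.015 -1;0 0 0 0 0 0 -1;0 0 0 0 0 0 -1"
}}

```text
t: 2.93
ee_pos: [0.6784, -0.1972, 0.1095]
eef_rot: [[-0.0, 1.0, -0.003], [1.0, 0.0, 0.001], [0.001, -0.003, -1.0]]
wrist_force: [-0.5, -1.1, 0.2]
width: -0.0002
gripper_force: 0.0
```

```bash
python3 - <<'E'
from h import *
o=get_obs();print(o['ee_pos'],np.round(o['eef_rot'],4).tolist(),o['wrist_force'])
im=read_camera('wrist');cv2.imwrite('pics/w1.png',im[:,:,::-1])
E
```

```text
[ 0.67840135 -0.19718208  0.10948077] [[-0.0004, 1.0, -0.0029], [1.0, 0.0004, 0.0005], [0.0005, -0.0029, -1.0]] [-0.54344201 -1.14578554  0.20502787]
```

View pics/w1.png

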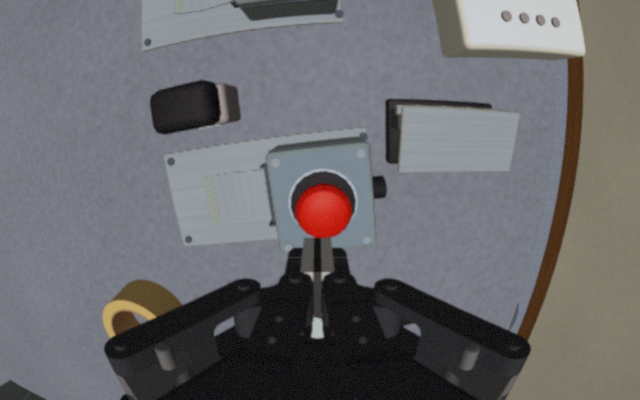

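The wrist view shows station R's head at (323,209) and its plate corners at (170,160), (188,241) and (364,134). The stamp is at (190,105).

```bash
cat >> h.py <<'E'
def wpix(u,v,z,pos,R):
    c=get_calibration('wrist');K=np.array(c['camera_matrix']);H=np.array(c['hand_eye'])
    r=np.array([u-K[0,2],v-K[1,2]]);a=np.hypot(*r)/K[0,0];r=r/np.hypot(*r)*np.sin(a)
    d=np.array([r[0],-r[1],-np.cos(a)]);R=np.array(R)
    w=R@H[:3,:3]@d;o=np.array(pos)+R@H[:3,3]
    return o+w*(z-o[2])/w[2]
E
python3 - <<'E'
from h import *
P=[ 0.6784,-0.19718,0.10948];R=[[-0.0004, 1.0, -0.0029], [1.0, 0.0004, 0.0005], [0.0005, -0.0029, -1.0]]
print('head',wpix(323,209,.082,P,R))
q=[wpix(u,v,.004,P,R) for u,v in((166,157),(186,246),(367,130))]
for x in q:print(x)
f=q[0]-q[1];print('front w',np.linalg.norm(f),'yaw',np.degrees(np.arctan2(-f[0],f[1])))
s=q[2]-q[0];print('len',np.linalg.norm(s),'yaw',np.degrees(np.arctan2(s[1],s[0])))
bx=[wpix(u,v,.059,P,R) for u,v in((268,152),(366,142),(374,246),(280,250))]
for x in bx:print('box',x)
print('mug/tape etc')
E
```

```text
head [ 0.68343665 -0.19350045  0.082     ]
[ 0.5279239  -0.16574275  0.004     ]
[ 0.53836807 -0.26213543  0.004     ]
[ 0.72469868 -0.14330834  0.004     ]
front w 0.09695684371356468 yaw 6.183885268015846
len 0.19804952961803257 yaw 6.5042416931173195
box [ 0.64260191 -0.15656022  0.059     ]
box [ 0.7154408  -0.14893035  0.059     ]
box [ 0.72587004 -0.23300042  0.059     ]
box [ 0.64898509 -0.23654789  0.059     ]
mug/tape etc
```

{"api": "arm_command", "payload": {
  "deltas": "0 0 0 0.002 0.003 0.004 -1;0 0 0 0.0015 0.0015 0.004 -1;0 0 0 0 0 0.004 -1;0 0 0 0 0 0.004 -1;0 0 0 0 0 0.002 -1;0 0 0 0 0 0 -1;0 0 0 0 0 0 -1"
}}

```text
t: 3.57
ee_pos: [0.684, -0.1937, 0.0926]
eef_rot: [[0.0, 1.0, -0.0], [1.0, -0.0, 0.0], [0.0, -0.0, -1.0]]
wrist_force: [0.4, 0.5, 0.7]
width: -0.0001
gripper_force: 0.0
```

{"api": "arm_command", "payload": {
  "deltas": "0 0 0 0 0 0.001 -1;0 0 0 0 0 0.001 -1;0 0 0 0 0 0.001 -1;0 0 0 0 0 0.001 -1;0 0 0 0 0 0 -1;0 0 0 0 0 0 -1"
}}

```text
t: 4.07
ee_pos: [0.6841, -0.1936, 0.0886]
eef_rot: [[-0.0, 1.0, -0.0], [1.0, 0.0, 0.0], [0.0, -0.0, -1.0]]
wrist_force: [-0.1, -0.1, 0.7]
width: 0.0003
gripper_force: 0.0
```

{"api": "arm_command", "payload": {
  "deltas": "0 0 0 0 0 0.001 -1;0 0 0 0 0 0 -1;0 0 0 0 0 0 -1"
}}

```text
t: 4.32
ee_pos: [0.6841, -0.1937, 0.0876]
eef_rot: [[-0.0, 1.0, -0.0], [1.0, 0.0, 0.0], [0.0, -0.0, -1.0]]
wrist_force: [0.3, -0.4, 0.1]
width: 0.0001
gripper_force: 0.0
```

{"api": "arm_command", "payload": {
  "deltas": "0 0 0 0 0 0.001 -1;0 0 0 0 0 0 -1;0 0 0 0 0 0 -1"
}}

```text
t: 4.57
ee_pos: [0.684, -0.1937, 0.0866]
eef_rot: [[0.0, 1.0, -0.0], [1.0, -0.0, 0.0], [0.0, -0.0, -1.0]]
wrist_force: [0.2, -0.3, 0.0]
width: 0.0
gripper_force: 0.0
```

{"api": "arm_command", "payload": {
  "deltas": "0 0 0 0 0 0.001 -1;0 0 0 0 0 0 -1;0 0 0 0 0 0 -1"
}}

```text
t: 4.82
ee_pos: [0.6841, -0.1936, 0.0856]
eef_rot: [[0.0, 1.0, -0.0], [1.0, -0.0, 0.0], [0.0, -0.0, -1.0]]
wrist_force: [-0.6, -0.3, -0.5]
width: -0.0002
gripper_force: 0.0
```

{"api": "arm_command", "payload": {
  "deltas": "0 0 0 0 0 0.001 -1;0 0 0 0 0 0 -1;0 0 0 0 0 0 -1"
}}

```text
t: 5.07
ee_pos: [0.684, -0.1937, 0.0846]
eef_rot: [[-0.0, 1.0, -0.0], [1.0, 0.0, -0.0], [-0.0, -0.0, -1.0]]
wrist_force: [0.8, 0.5, 0.6]
width: 0.0
gripper_force: 0.0
```

```bash
python3 - <<'E'
from h import *
a=read_camera('wrist');b=read_camera('scene')
a=cv2.resize(a[120:320,200:440],(480,400));b=cv2.resize(b[200:300,210:290],(320,400),interpolation=cv2.INTER_CUBIC)
cv2.imwrite('pics/w2.png',np.hstack([a,b])[:,:,::-1])
E
```

```text
(no output)
```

View pics/w2.png

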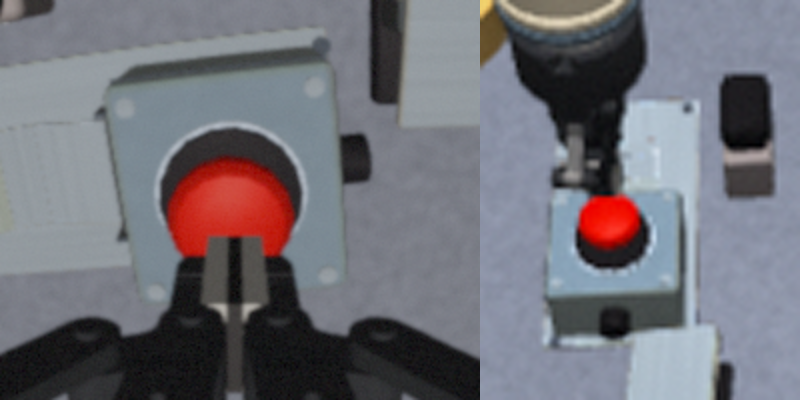

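The crops show the fingertips at about (235,240) in the wrist crop and (600,195) in the scene crop. Both lie at the far edge of the head. I'll check them against the projection of the TCP.

```bash
python3 - <<'E'
from h import *
p=np.array([.684,-.1937,.0846])
for q in(p,[.6835,-.1935,.09]):
    u=proj('scene',np.array(q));print('scene',u,(u-[210,200])*4)
c=get_calibration('wrist');K=np.array(c['camera_matrix']);H=np.array(c['hand_eye'])
for t in([0,0,0],[0,0,-.01],[0,0,-.02]):
    q=H[:3,:3].T@(np.array(t)-H[:3,3]);q=np.array([q[0],-q[1],-q[2]])
    a=np.arctan2(np.hypot(q[0],q[1]),q[2]);w=a*K[0,0]*q[:2]/np.hypot(q[0],q[1])+K[:2,2];print(w,(w-[200,120])*2)
print(pix('scene',210+610/4,200+225/4,.09),pix('scene',210+610/4,200+225/4,.082))
E
```

```text
scene [242.18076496 254.0423534 ] [128.72305982 216.16941359]
scene [242.06919236 252.70033374] [128.27676946 210.80133496]
[315.46129019 228.59436951] [230.92258038 217.18873902]
[315.37918545 234.9423824 ] [230.7583709 229.8847648]
[315.28869007 241.96701219] [230.57738013 243.93402438]
[0.67434238 0.11354284 0.09      ] [0.66897089 0.11431468 0.082     ]
```

{"api": "arm_command", "payload": {
  "deltas": "0 0 0 0 0 0.001 -1;0 0 0 0 0 0.001 -1;0 0 0 0 0 0 -1"
}}

```text
t: 5.42
ee_pos: [0.6839, -0.1936, 0.0824]
eef_rot: [[0.0, 1.0, -0.0], [1.0, -0.0, 0.0], [0.0, -0.0, -1.0]]
wrist_force: [-0.6, 0.2, -0.3]
width: -0.0002
gripper_force: 0.0
```

{"api": "arm_command", "payload": {
  "deltas": "0 0 0 0 0 0.001 -1;0 0 0 0 0 0.001 -1;0 0 0 0 0 0 -1"
}}

```text
t: 5.67
ee_pos: [0.6839, -0.1937, 0.0804]
eef_rot: [[0.0, 1.0, -0.0], [1.0, -0.0, 0.0], [0.0, -0.0, -1.0]]
wrist_force: [-1.3, -0.2, 0.3]
width: 0.0
gripper_force: 0.0
```

{"api": "arm_command", "payload": {
  "deltas": "0 0 0 0 0 0.001 -1;0 0 0 0 0 0.001 -1;0 0 0 0 0 0 -1"
}}

```text
t: 5.92
ee_pos: [0.6839, -0.1937, 0.0784]
eef_rot: [[-0.0, 1.0, -0.0], [1.0, 0.0, 0.0], [0.0, -0.0, -1.0]]
wrist_force: [0.7, 0.9, -0.4]
width: -0.0001
gripper_force: 0.0
```

```bash
python3 - <<'E'
from h import *
for i in range(3):
    read_camera('top');o=get_obs();print(o['wrist_force'],o['ee_pos'][2],o['joint_torque'])
a=read_camera('wrist');im=cv2.cvtColor(a,cv2.COLOR_RGB2HSV)
m=(((im[...,0]<6)|(im[...,0]>174))&(im[...,1]>170)&(im[...,2]>90)).astype(np.uint8)
k,l,s,c=cv2.connectedComponentsWithStats(m);i=1+np.argmax(s[1:,4]);print(s[i],c[i])
b=read_camera('scene');cv2.imwrite('pics/sc2.png',b[:,:,::-1])
im=cv2.cvtColor(b,cv2.COLOR_RGB2HSV)
m=(((im[...,0]<6)|(im[...,0]>174))&(im[...,1]>170)&(im[...,2]>90)).astype(np.uint8)
k,l,s,c=cv2.connectedComponentsWithStats(m)
print([(s[i],c[i]) for i in range(1,k) if s[i,4]>60])
E
```

```text
[ 0.60698769 -0.38202036 -0.60817494] 0.07852176598391614 [ 9.99368422e-04 -7.39420366e+01 -3.12761843e+01  7.96086653e-06
 -1.83924241e-02  1.20646754e-05]
[ 0.78898182 -0.62690026 -0.19995658] 0.07859525150065332 [ 1.10663038e-04 -7.38869262e+01 -3.12338269e+01 -2.19012435e-05
 -1.72777873e-03  2.59926873e-05]
[ 0.30223441  0.24927358 -0.91042241] 0.07867123142807678 [ 1.04193277e-03 -7.38929987e+01 -3.12421417e+01 -1.05528229e-04
  2.58739223e-03 -1.02559991e-05]
[ 283  202   65   49 2219] [314.23163587 224.80216314]
[(array([313, 243,  16,  13, 153], dtype=int32), array([320.54248366, 249.46405229])), (array([393, 244,  15,  13, 155], dtype=int32), array([400.2516129 , 250.10322581])), (array([235, 250,  15,  12, 153], dtype=int32), array([241.8496732 , 255.15686275]))]
```

{"api": "arm_command", "payload": {
  "deltas": "0 0 0 0 0 0.001 -1;0 0 0 0 0 0.001 -1;0 0 0 0 0 0 -1"
}}

```text
t: 6.42
ee_pos: [0.6839, -0.1937, 0.0764]
eef_rot: [[0.0, 1.0, -0.0], [1.0, -0.0, 0.0], [0.0, -0.0, -1.0]]
wrist_force: [-0.6, 0.2, 0.2]
width: 0.0
gripper_force: 0.0
```

{"api": "arm_command", "payload": {
  "deltas": "0 0 0 0 0 0.001 -1;0 0 0 0 0 0.001 -1;0 0 0 0 0 0 -1"
}}

```text
t: 6.67
ee_pos: [0.684, -0.1936, 0.0744]
eef_rot: [[-0.0, 1.0, -0.0], [1.0, 0.0, 0.0], [0.0, -0.0, -1.0]]
wrist_force: [0.7, 0.0, -0.6]
width: -0.0001
gripper_force: 0.0
```

{"api": "arm_command", "payload": {
  "deltas": "0 0 0 0 0 0.001 -1;0 0 0 0 0 0.001 -1;0 0 0 0 0 0 -1"
}}

```text
t: 6.92
ee_pos: [0.6839, -0.1937, 0.0724]
eef_rot: [[0.0, 1.0, -0.0], [1.0, -0.0, 0.0], [0.0, -0.0, -1.0]]
wrist_force: [-0.3, -0.3, -0.8]
width: -0.0
gripper_force: 0.0
```

```bash
python3 - <<'E'
from h import *
o=get_obs();print(o['wrist_force'],o['ee_pos'])
a=read_camera('wrist');b=read_camera('scene')
a=cv2.resize(a[140:300,230:410],(450,400),interpolation=cv2.INTER_CUBIC);b=cv2.resize(b[220:280,215:267],(347,400),interpolation=cv2.INTER_CUBIC)
cv2.imwrite('pics/w3.png',np.hstack([a,b])[:,:,::-1])
E
```

```text
[-0.31514663 -0.25024426 -0.78580928] [ 0.68393006 -0.19365318  0.07241117]
```

View pics/w3.png

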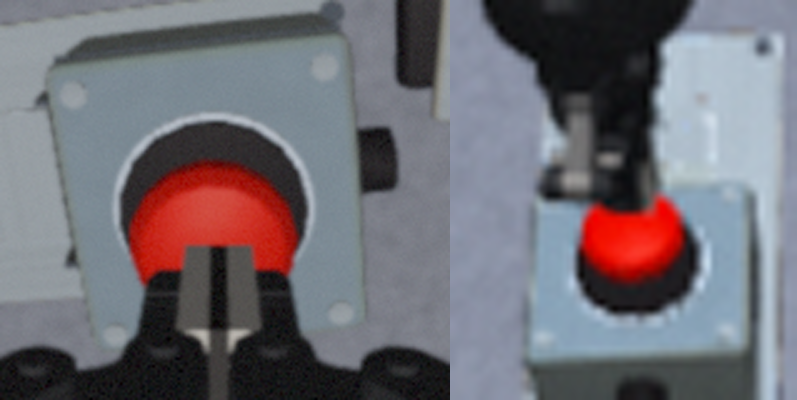

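The fingertips are clear of the head. They sit at (218,248) in the wrist crop, about 20 mm behind the reported TCP, so contact is just below. I'll go on in 1 mm steps.

{"api": "arm_command", "payload": {
  "deltas": "0 0 0 0 0 0.001 -1;0 0 0 0 0 0.001 -1;0 0 0 0 0 0 -1"
}}

```text
t: 7.27
ee_pos: [0.684, -0.1937, 0.0705]
eef_rot: [[-0.0, 1.0, -0.0], [1.0, 0.0, 0.0], [0.0, -0.0, -1.0]]
wrist_force: [0.2, -0.2, -0.8]
width: -0.0001
gripper_force: 0.0
```

{"api": "arm_command", "payload": {
  "deltas": "0 0 0 0 0 0.001 -1;0 0 0 0 0 0 -1"
}}

```text
t: 7.43
ee_pos: [0.684, -0.1936, 0.0695]
eef_rot: [[-0.0, 1.0, -0.0], [1.0, 0.0, 0.0], [0.0, -0.0, -1.0]]
wrist_force: [0.9, -0.9, -0.0]
width: 0.0
gripper_force: 0.0
```

{"api": "arm_command", "payload": {
  "deltas": "0 0 0 0 0 0.001 -1;0 0 0 0 0 0 -1"
}}

```text
t: 7.6
ee_pos: [0.684, -0.1937, 0.0685]
eef_rot: [[-0.0, 1.0, -0.0], [1.0, 0.0, 0.0], [0.0, -0.0, -1.0]]
wrist_force: [0.0, 0.7, -0.2]
width: 0.0007
gripper_force: 0.0
```

{"api": "arm_command", "payload": {
  "deltas": "0 0 0 0 0 0.001 -1;0 0 0 0 0 0 -1"
}}

```text
t: 7.77
ee_pos: [0.684, -0.1937, 0.0675]
eef_rot: [[0.0, 1.0, -0.0], [1.0, -0.0, 0.0], [0.0, -0.0, -1.0]]
wrist_force: [0.6, 0.1, -0.0]
width: -0.0
gripper_force: 0.0
```

{"api": "arm_command", "payload": {
  "deltas": "0 0 0 0 0 0.001 -1;0 0 0 0 0 0 -1"
}}

```text
t: 7.93
ee_pos: [0.684, -0.1937, 0.0665]
eef_rot: [[-0.0, 1.0, -0.0], [1.0, 0.0, 0.0], [0.0, -0.0, -1.0]]
wrist_force: [-1.1, 0.0, 0.3]
width: 0.0001
gripper_force: 0.0
```

{"api": "arm_command", "payload": {
  "deltas": "0 0 0 0 0 0.001 -1;0 0 0 0 0 0.001 -1;0 0 0 0 0 0 -1"
}}

```text
t: 8.18
ee_pos: [0.6839, -0.1936, 0.0644]
eef_rot: [[0.0, 1.0, -0.0], [1.0, -0.0, 0.0], [0.0, -0.0, -1.0]]
wrist_force: [-0.1, 0.6, 0.7]
width: -0.0002
gripper_force: 0.0
```

{"api": "arm_command", "payload": {
  "deltas": "0 0 0 0 0 0.001 -1;0 0 0 0 0 0 -1"
}}

```text
t: 8.35
ee_pos: [0.684, -0.1936, 0.0635]
eef_rot: [[0.0, 1.0, -0.0], [1.0, -0.0, 0.0], [0.0, -0.0, -1.0]]
wrist_force: [0.1, 0.2, 1.0]
width: 0.0002
gripper_force: 0.0
```

{"api": "arm_command", "payload": {
  "deltas": "0 0 0 0 0 0.001 -1;0 0 0 0 0 0 -1"
}}

```text
t: 8.52
ee_pos: [0.684, -0.1937, 0.0625]
eef_rot: [[-0.0, 1.0, -0.0], [1.0, 0.0, 0.0], [0.0, -0.0, -1.0]]
wrist_force: [-0.1, -0.9, 0.6]
width: -0.0
gripper_force: 0.0
```

```bash
cat >> h.py <<'E'
def red(n):
    b=read_camera(n);im=cv2.cvtColor(b,cv2.COLOR_RGB2HSV)
    m=(((im[...,0]<6)|(im[...,0]>174))&(im[...,1]>170)&(im[...,2]>90)).astype(np.uint8)
    k,l,s,c=cv2.connectedComponentsWithStats(m)
    for i in range(1,k):
        if s[i,4]>60: print(n,s[i],np.round(c[i],1))
    return b
E
python3 - <<'E'
from h import *
o=get_obs();print(o['wrist_force'],o['ee_pos'])
red('wrist');red('scene')
E
```

```text
[-0.07485132 -0.89562927  0.64832727] [ 0.68402653 -0.19365687  0.06252089]
wrist [ 280  211   71   50 1956] [313.3 231. ]
scene [313 243  16  13 153] [320.5 249.5]
scene [393 244  15  13 154] [400.3 250.1]
scene [235 250  15  12 117] [242.1 256.3]
```

{"api": "arm_command", "payload": {
  "deltas": "0 0 0 0 0 0.001 -1;0 0 0 0 0 0 -1"
}}

```text
t: 8.78
ee_pos: [0.684, -0.1936, 0.0615]
eef_rot: [[-0.0, 1.0, -0.0], [1.0, 0.0, 0.0], [0.0, -0.0, -1.0]]
wrist_force: [0.7, 0.2, -0.5]
width: -0.0
gripper_force: 0.0
```

{"api": "arm_command", "payload": {
  "deltas": "0 0 0 0 0 0.001 -1;0 0 0 0 0 0 -1"
}}

```text
t: 8.95
ee_pos: [0.684, -0.1936, 0.0605]
eef_rot: [[-0.0, 1.0, -0.0], [1.0, 0.0, 0.0], [0.0, -0.0, -1.0]]
wrist_force: [0.2, 0.4, 0.1]
width: 0.0002
gripper_force: 0.0
```

{"api": "arm_command", "payload": {
  "deltas": "0 0 0 0 0 0.001 -1;0 0 0 0 0 0 -1"
}}

```text
t: 9.12
ee_pos: [0.684, -0.1937, 0.0595]
eef_rot: [[0.0, 1.0, -0.0], [1.0, -0.0, 0.0], [0.0, -0.0, -1.0]]
wrist_force: [0.7, 0.5, 0.6]
width: 0.0001
gripper_force: 0.0
```

{"api": "arm_command", "payload": {
  "deltas": "0 0 0 0 0 0.001 -1;0 0 0 0 0 0 -1"
}}

```text
t: 9.28
ee_pos: [0.684, -0.1936, 0.0585]
eef_rot: [[-0.0, 1.0, -0.0], [1.0, 0.0, 0.0], [0.0, -0.0, -1.0]]
wrist_force: [-0.1, -0.1, 0.1]
width: -0.0001
gripper_force: 0.0
```

{"api": "arm_command", "payload": {
  "deltas": "0 0 0 0 0 0.001 -1;0 0 0 0 0 0 -1"
}}

```text
t: 9.45
ee_pos: [0.684, -0.1937, 0.0575]
eef_rot: [[0.0, 1.0, -0.0], [1.0, -0.0, 0.0], [0.0, -0.0, -1.0]]
wrist_force: [-0.2, -0.1, -0.1]
width: 0.0001
gripper_force: 0.0
```

```bash
python3 - <<'E'
from h import *
o=get_obs();print(o['t'],o['wrist_force'],o['ee_pos'],o['width'],o['torque'])
a=red('wrist');b=red('scene')
a=cv2.resize(a[140:300,230:410],(450,400),interpolation=cv2.INTER_CUBIC);b=cv2.resize(b[220:280,215:267],(347,400),interpolation=cv2.INTER_CUBIC)
cv2.imwrite('pics/w4.png',np.hstack([a,b])[:,:,::-1])
c=get_calibration('wrist');K=np.array(c['camera_matrix']);H=np.array(c['hand_eye'])
for t in([0,0,0],[0.011,0,0],[.011,0,-.01],[.011,0,-.02],[.011,0,-.03]):
    q=H[:3,:3].T@(np.array(t)-H[:3,3]);q=np.array([q[0],-q[1],-q[2]])
    A=np.arctan2(np.hypot(q[0],q[1]),q[2]);w=A*K[0,0]*q[:2]/np.hypot(q[0],q[1])+K[:2,2];print(t,w)
E
```

```text
9.45 [-0.2261789  -0.08055154 -0.1474714 ] [ 0.6840091  -0.19366592  0.05748103] 7.00101477705995e-05 [-0.01274135  0.0500771  -0.01593409]
wrist [ 279  213   73   52 1854] [312.9 233.4]
scene [313 243  16  13 153] [320.5 249.5]
scene [393 244  15  13 155] [400.3 250.1]
scene [235 250  15  12 105] [242.3 256.6]
[0, 0, 0] [315.46116389 228.59426422]
[0.011, 0, 0] [315.44608776 211.69982838]
[0.011, 0, -0.01] [315.36034606 217.30011275]
[0.011, 0, -0.02] [315.2653577  223.52617665]
[0.011, 0, -0.03] [315.15963529 230.48312217]
```

View pics/w4.png

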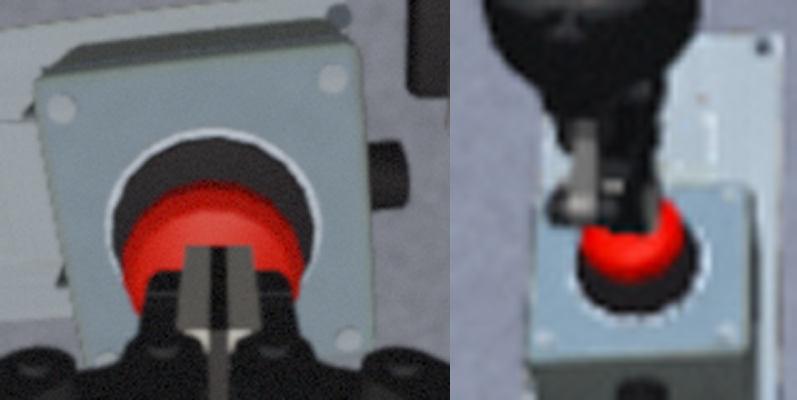

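The scene crop puts the tip at about (640,232), now just above the head top. The visible fingers end some 33 mm behind the reported TCP, so I'll keep feeling downward.

{"api": "arm_command", "payload": {
  "deltas": "0 0 0 0 0 0.001 -1;0 0 0 0 0 0 -1"
}}

```text
t: 9.72
ee_pos: [0.684, -0.1937, 0.0565]
eef_rot: [[0.0, 1.0, -0.0], [1.0, -0.0, 0.0], [0.0, -0.0, -1.0]]
wrist_force: [0.1, 0.3, 0.5]
width: -0.0
gripper_force: 0.0
```

{"api": "arm_command", "payload": {
  "deltas": "0 0 0 0 0 0.001 -1;0 0 0 0 0 0 -1"
}}

```text
t: 9.88
ee_pos: [0.684, -0.1936, 0.0555]
eef_rot: [[0.0, 1.0, -0.0], [1.0, -0.0, 0.0], [0.0, -0.0, -1.0]]
wrist_force: [0.0, 0.8, 0.0]
width: 0.0003
gripper_force: 0.0
```

{"api": "arm_command", "payload": {
  "deltas": "0 0 0 0 0 0.001 -1;0 0 0 0 0 0 -1"
}}

```text
t: 10.05
ee_pos: [0.6841, -0.1937, 0.0545]
eef_rot: [[-0.0, 1.0, -0.0], [1.0, 0.0, 0.0], [0.0, -0.0, -1.0]]
wrist_force: [0.3, -1.2, 0.6]
width: 0.0002
gripper_force: 0.2
```

{"api": "arm_command", "payload": {
  "deltas": "0 0 0 0 0 0.001 -1;0 0 0 0 0 0 -1"
}}

```text
t: 10.22
ee_pos: [0.6842, -0.1937, 0.0537]
eef_rot: [[-0.0, 1.0, 0.0], [1.0, 0.0, -0.0], [-0.0, 0.0, -1.0]]
wrist_force: [0.2, -0.5, 1.5]
width: -0.0001
gripper_force: 0.8
```

{"api": "arm_command", "payload": {
  "deltas": "0 0 0 0 0 0.001 -1;0 0 0 0 0 0 -1"
}}

```text
t: 10.38
ee_pos: [0.6842, -0.1937, 0.0528]
eef_rot: [[-0.0, 1.0, 0.0], [1.0, 0.0, -0.0], [-0.0, 0.0, -1.0]]
wrist_force: [-0.6, 0.1, 3.5]
width: -0.0001
gripper_force: 1.6
```

{"api": "arm_command", "payload": {
  "deltas": "0 0 0 0 0 0.001 -1;0 0 0 0 0 0 -1"
}}

```text
t: 10.55
ee_pos: [0.6842, -0.1937, 0.0519]
eef_rot: [[0.0, 1.0, 0.0], [1.0, -0.0, -0.0], [-0.0, 0.0, -1.0]]
wrist_force: [-1.6, -0.2, 5.0]
width: -0.0
gripper_force: 2.4
```

Contact came at TCP z≈0.0547, so the real fingertips are about 35 mm behind the reported TCP. The slope is about 1.7 N/mm, so this is a soft button. I'll push through.

{"api": "arm_command", "payload": {
  "deltas": "0 0 0 0 0 0.001 -1;0 0 0 0 0 0.001 -1;0 0 0 0 0 0.001 -1;0 0 0 0 0 0.001 -1;0 0 0 0 0 0 -1;0 0 0 0 0 0 -1"
}}

```text
t: 11.05
ee_pos: [0.6839, -0.1936, 0.0473]
eef_rot: [[-0.0, 1.0, -0.001], [1.0, 0.0, 0.0], [0.0, -0.001, -1.0]]
wrist_force: [-0.1, 1.0, 1.2]
width: 0.0001
gripper_force: 0.0
```

{"api": "arm_command", "payload": {
  "deltas": "0 0 0 0 0 -0.01 -1;0 0 0 0 0 -0.015 -1;0 0 0 0 0 -0.015 -1;0 0 0 0 0 0 -1"
}}

```text
t: 11.38
ee_pos: [0.6867, -0.1944, 0.0926]
eef_rot: [[-0.0, 1.0, 0.006], [1.0, 0.0, -0.002], [-0.002, 0.006, -1.0]]
wrist_force: [0.7, 0.2, 0.6]
width: -0.0
gripper_force: 0.0
```

```bash
python3 - <<'E'
from h import *
red('wrist');red('scene');o=get_obs();print(o['ee_pos'])
E
```

```text
wrist [ 282  191   59   54 2374] [310.5 216.7]
scene [313 243  16  13 153] [320.5 249.5]
scene [393 244  15  13 154] [400.3 250.1]
scene [235 250  15  14 157] [242.2 256.5]
[ 0.6850692  -0.19396819  0.08952494]
```

Station R's head has dropped about 2 px in the scene view, so it is latched. Next is the middle station.

{"api": "arm_command", "payload": {
  "deltas": "0 0 0 0.025 -0.0038 0 -1;0 0 0 0.025 -0.0038 0 -1;0 0 0 0.025 -0.0038 0 -1;0 0 0 0.025 -0.0038 0 -1;0 0 0 0.025 -0.0038 0 -1;0 0 0 0.025 -0.0038 0 -1;0 0 0 0.025 -0.0038 0 -1;0 0 0 0.025 -0.0038 0 -1;0 0 0 0 0 0.008 -1;0 0 0 0 0 0.008 -1;0 0 0 0 0 0.008 -1;0 0 0 0 0 0.004 -1"
}}

```text
t: 12.48
ee_pos: [0.6528, 0.0054, 0.0578]
eef_rot: [[0.001, 1.0, -0.002], [1.0, -0.001, -0.0], [-0.0, -0.002, -1.0]]
wrist_force: [-0.2, -0.1, -0.2]
width: -0.0002
gripper_force: 0.0
```

{"api": "arm_command", "payload": {
  "deltas": "0 0 0 0 0 0.002 -1;0 0 0 0 0 0.001 -1;0 0 0 0 0 0.001 -1;0 0 0 0 0 0.001 -1;0 0 0 0 0 0 -1;0 0 0 0 0 0 -1"
}}

```text
t: 12.98
ee_pos: [0.6539, 0.0062, 0.0549]
eef_rot: [[0.0, 1.0, 0.0], [1.0, -0.0, -0.0], [-0.0, 0.0, -1.0]]
wrist_force: [-0.3, -0.1, -0.4]
width: -0.0001
gripper_force: 0.0
```

{"api": "arm_command", "payload": {
  "deltas": "0 0 0 0 0 0.001 -1;0 0 0 0 0 0 -1;0 0 0 0 0 0 -1"
}}

```text
t: 13.23
ee_pos: [0.654, 0.0063, 0.0542]
eef_rot: [[-0.0, 1.0, 0.001], [1.0, 0.0, -0.0], [-0.0, 0.001, -1.0]]
wrist_force: [-0.9, -1.0, 4.4]
width: 0.0002
gripper_force: 1.7
```

{"api": "arm_command", "payload": {
  "deltas": "0 0 0 0 0 0.001 -1;0 0 0 0 0 0 -1;0 0 0 0 0 0 -1"
}}

```text
t: 13.48
ee_pos: [0.6541, 0.0063, 0.0533]
eef_rot: [[-0.0, 1.0, 0.001], [1.0, 0.0, -0.0], [-0.0, 0.001, -1.0]]
wrist_force: [-1.9, -0.8, 6.8]
width: 0.0002
gripper_force: 3.6
```

{"api": "arm_command", "payload": {
  "deltas": "0 0 0 0 0 0.001 -1;0 0 0 0 0 0 -1;0 0 0 0 0 0 -1"
}}

```text
t: 13.73
ee_pos: [0.6542, 0.0063, 0.0527]
eef_rot: [[-0.0, 1.0, 0.001], [1.0, 0.0, -0.0], [-0.0, 0.001, -1.0]]
wrist_force: [-1.7, -1.0, 9.8]
width: -0.0001
gripper_force: 5.1
```

{"api": "arm_command", "payload": {
  "deltas": "0 0 0 0 0 0.001 -1;0 0 0 0 0 0.001 -1;0 0 0 0 0 0.001 -1;0 0 0 0 0 0.001 -1;0 0 0 0 0 0.001 -1;0 0 0 0 0 0 -1;0 0 0 0 0 0 -1"
}}

```text
t: 14.32
ee_pos: [0.6534, 0.0064, 0.0463]
eef_rot: [[-0.0, 1.0, -0.001], [1.0, 0.0, 0.0], [0.0, -0.001, -1.0]]
wrist_force: [0.4, -0.4, -0.6]
width: -0.0003
gripper_force: 0.0
```

{"api": "arm_command", "payload": {
  "deltas": "0 0 0 0 0 -0.01 -1;0 0 0 0 0 -0.015 -1;0 0 0 0 0 -0.015 -1;0 0 0 0 0 0 -1"
}}

```text
t: 14.65
ee_pos: [0.6558, 0.0064, 0.0902]
eef_rot: [[-0.0, 1.0, 0.005], [1.0, 0.0, 0.0], [0.0, 0.005, -1.0]]
wrist_force: [0.6, -0.2, 0.4]
width: 0.0001
gripper_force: 0.0
```

```bash
python3 - <<'E'
from h import *
red('scene');o=get_obs();print(o['ee_pos'])
E
```

```text
scene [313 245  16  13 154] [320.4 251.3]
scene [393 244  15  13 154] [400.3 250.1]
scene [235 250  15  14 157] [242.2 256.5]
[0.65513012 0.00636286 0.08870945]
```

The middle station reached 9.8 N at 2 mm and is latched, so it is the stiff one. Now the left station.

{"api": "arm_command", "payload": {
  "deltas": "0 0 0 0.0258 -0.0014 0 -1;0 0 0 0.0258 -0.0014 0 -1;0 0 0 0.0258 -0.0014 0 -1;0 0 0 0.0258 -0.0014 0 -1;0 0 0 0.0258 -0.0014 0 -1;0 0 0 0.0258 -0.0014 0 -1;0 0 0 0.0258 -0.0014 0 -1;0 0 0 0.0258 -0.0014 0 -1;0 0 0 0 0 0.008 -1;0 0 0 0 0 0.008 -1;0 0 0 0 0 0.008 -1;0 0 0 0 0 0.005 -1"
}}

```text
t: 15.7
ee_pos: [0.6415, 0.2114, 0.0557]
eef_rot: [[0.001, 1.0, -0.002], [1.0, -0.001, -0.001], [-0.001, -0.002, -1.0]]
wrist_force: [-0.3, -1.1, -0.6]
width: 0.0001
gripper_force: 0.0
```

{"api": "arm_command", "payload": {
  "deltas": "0 0 0 0 0 0.001 -1;0 0 0 0 0 0.001 -1;0 0 0 0 0 0.001 -1;0 0 0 0 0 0.001 -1;0 0 0 0 0 0.001 -1;0 0 0 0 0 0 -1;0 0 0 0 0 0 -1"
}}

```text
t: 16.28
ee_pos: [0.6429, 0.2125, 0.0531]
eef_rot: [[-0.0, 1.0, 0.001], [1.0, 0.0, -0.0], [-0.0, 0.001, -1.0]]
wrist_force: [0.7, -1.7, 3.0]
width: -0.0001
gripper_force: 1.1
```

{"api": "arm_command", "payload": {
  "deltas": "0 0 0 0 0 0.001 -1;0 0 0 0 0 0.001 -1;0 0 0 0 0 0.001 -1;0 0 0 0 0 0.001 -1;0 0 0 0 0 0.001 -1;0 0 0 0 0 0 -1;0 0 0 0 0 0 -1"
}}

```text
t: 16.87
ee_pos: [0.6422, 0.2128, 0.0473]
eef_rot: [[-0.0, 1.0, -0.001], [1.0, 0.0, -0.0], [-0.0, -0.001, -1.0]]
wrist_force: [0.3, 0.4, 1.3]
width: 0.0002
gripper_force: 0.0
```

{"api": "arm_command", "payload": {
  "deltas": "0 0 0 0 0 -0.01 -1;0 0 0 0 0 -0.02 1;0 0 0 0 0 -0.03 1;0 0 0 0 0 -0.03 1;0 0 0 0 0 -0.03 1;0 0 0 0 0 -0.02 1;0 0 0 0 0 0 1;0 0 0 0 0 0 1"
}}

```text
t: 17.53
ee_pos: [0.6434, 0.2131, 0.1899]
eef_rot: [[-0.0, 1.0, 0.003], [1.0, 0.0, 0.001], [0.001, 0.003, -1.0]]
wrist_force: [-0.2, -0.0, -0.6]
width: 0.0832
gripper_force: 0.0
```

```bash
python3 - <<'E'
from h import *
red('scene');o=get_obs();print(o['ee_pos'],np.round(o['eef_rot'],4).tolist(),o['width'])
im=read_camera('wrist');cv2.imwrite('pics/w5.png',im[:,:,::-1])
E
```

```text
scene [313 245  16  13 154] [320.4 251.3]
scene [392 246  16  13 155] [399.8 251.8]
scene [235 250  15  14 157] [242.2 256.5]
[0.64242031 0.21272066 0.18815266] [[-0.0, 1.0, 0.0006], [1.0, 0.0, 0.0002], [0.0002, 0.0006, -1.0]] 0.08542772078998513
```

View pics/w5.png

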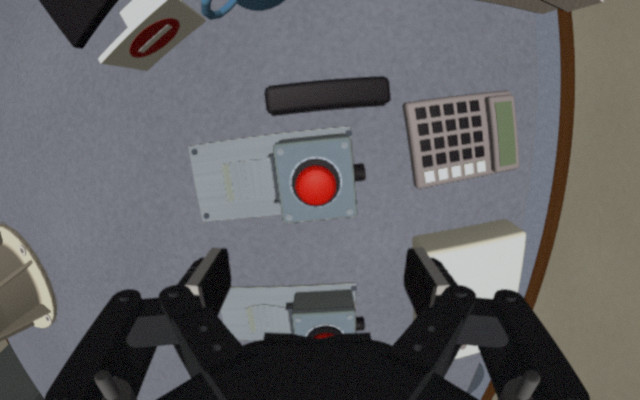

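All three are latched: the left one was soft (3 N at 2 mm) and all the scene heads moved about 1.7 px. The wrist view shows the sign at the top left, with its panel back running from (100,63) to (205,15). I'll work out the sign's pose from the top view.

```bash
python3 - <<'E'
from h import *
C=lambda u,v,z:pix('top',u/3+160,v/3+130,z)
a=C(53,285,.005);b=C(92,342,.005);e=a-b
print(a,b,np.linalg.norm(e))
n=np.array([-e[1],e[0]]);n/=np.linalg.norm(n)
if n[0]>0:n=-n
print('yaw',np.degrees(np.arctan2(n[1],n[0])));t=(a+b)[:2]/2;print('origin',t-.095*n,'panel mid',t-.099*n)
print('panel back bottom corner',C(170,300,0.0),'pred',b[:2]-.103*n+.010*(b-a)[:2]/np.linalg.norm(e))
print('panel top L',C(95,222,.1),'pred',a[:2]-.1*n+.010*(a-b)[:2]/np.linalg.norm(e))
# station M plate front edge & yaw
f1=C(442,235,.004);f2=C(532,233,.004);f=f1-f2;print('M front',f1,f2,np.linalg.norm(f),np.degrees(np.arctan2(-f[0],f[1])))
f1=C(625,214,.004);f2=C(717,206,.004);f=f1-f2;print('R check',f1,f2,np.degrees(np.arctan2(-f[0],f[1])))
# from w5: L station too (check), mug
P=[0.64242,0.21272,0.18815];R=[[0,1,0.0006],[1,0,.0002],[.0002,.0006,-1]]
f1=wpix(229,288,.004,P,R);f2=wpix(357,284,.004,P,R);print('M left edge',f1,f2,np.degrees(np.arctan2(*(f2-f1)[[1,0]])))
E
```

```text
[0.43953065 0.48209017 0.005     ] [0.37626391 0.43629318 0.005     ] 0.07810278911939818
yaw 125.89970551081419
origin [0.46360226 0.38223744] panel mid [0.46594773 0.37899726]
panel back bottom corner [0.42346998 0.35166365 0.        ] pred [0.42855938 0.3469949 ]
panel top L [0.50504145 0.40396774 0.1       ] pred [0.50626792 0.40694939]
M front [0.49808788 0.04625704 0.004     ] [ 0.50089116 -0.05489523  0.004     ] 0.10119109830873878 1.587460803722258
R check [ 0.52285615 -0.15943315  0.004     ] [ 0.53243342 -0.2629053   0.004     ] 5.288168356239631
M left edge [0.51920539 0.04630681 0.004     ] [0.69834068 0.05625861 0.004     ] 3.1797798065790435
```

{"api": "arm_command", "payload": {
  "deltas": "0 0 0 0.0166 -0.0177 0 1;0 0 0 0.0166 -0.0177 0 1;0 0 0 0.0166 -0.0177 0 1;0 0 0 0.0166 -0.0177 0 1;0 0 0 0.0166 -0.0177 0 1;0 0 0 0.0166 -0.0177 0 1;0 0 0 0.0166 -0.0177 0 1;0 0 0 0.0166 -0.0177 0 1;0 0 0 0.0166 -0.0177 0 1;0 0 0 0.0166 -0.0177 0 1"
}}

```text
t: 18.47
ee_pos: [0.4637, 0.3788, 0.1861]
eef_rot: [[0.0, 1.0, -0.002], [1.0, -0.0, -0.002], [-0.002, -0.002, -1.0]]
wrist_force: [0.6, 0.2, -0.6]
width: 0.0854
gripper_force: 0.0
```

{"api": "arm_command", "payload": {
  "deltas": "0 0 -0.1217 0 0 0 1;0 0 -0.1217 0 0 0 1;0 0 -0.1217 0 0 0 1;0 0 -0.1217 0 0 0 1;0 0 -0.1217 0 0 0 1;0 0 -0.1217 0 0 0 1;0 0 -0.1217 0 0 0 1;0 0 -0.1217 0 0 0 1;0 0 -0.1217 0 0 0 1"
}}

```text
t: 19.22
ee_pos: [0.4646, 0.3781, 0.186]
eef_rot: [[-0.892, 0.452, -0.002], [0.452, 0.892, -0.002], [0.001, -0.003, -1.0]]
wrist_force: [0.2, 0.6, 0.0]
width: 0.0858
gripper_force: 0.0
```

{"api": "arm_command", "payload": {
  "deltas": "0 0 -0.1217 0 0 0 1;0 0 -0.1217 0 0 0 1;0 0 -0.1217 0 0 0 1;0 0 -0.1217 0 0 0 1;0 0 -0.1217 0 0 0 1;0 0 -0.1217 0 0 0 1;0 0 -0.1217 0 0 0 1;0 0 -0.1217 0 0 0 1;0 0 -0.1217 0 0 0 1;0 0 0 0 0 0 1;0 0 0 0 0 0 1"
}}

```text
t: 20.13
ee_pos: [0.4649, 0.3782, 0.1865]
eef_rot: [[-0.816, -0.578, -0.002], [-0.578, 0.816, -0.001], [0.002, -0.0, -1.0]]
wrist_force: [-0.1, 1.0, -0.6]
width: 0.0856
gripper_force: 0.0
```

```bash
python3 - <<'E'
from h import *
o=get_obs();print(o['t'],o['ee_pos'],np.round(o['eef_rot'],4).tolist(),o['width'],o['joints'])
im=read_camera('wrist');cv2.imwrite('pics/w6.png',im[:,:,::-1])
E
```

```text
20.1333 [0.46487527 0.37824679 0.18648137] [[-0.8162, -0.5777, -0.0017], [-0.5777, 0.8162, -0.0013], [0.0022, -0.0001, -1.0]] 0.0856161820705692 [ 3.89882606e+01  1.85356233e+01  9.72707441e+01  3.40657057e-03
  6.43175887e+01 -8.63045886e+01]
```

View pics/w6.png

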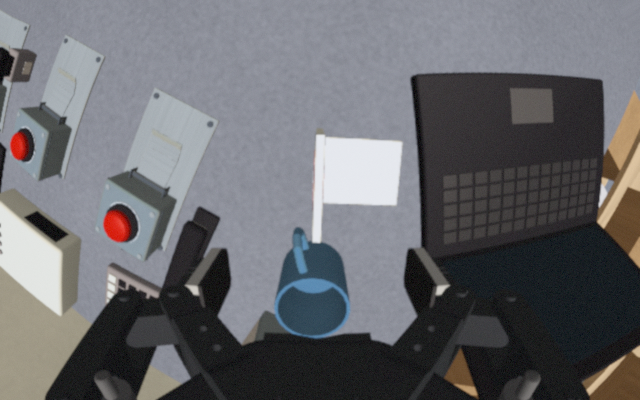

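The wrist view shows the sign's panel almost end-on, running from (320,135) to (317,242). The foot's corners are at (325,137), (402,141), (397,206) and (323,204), and the mug is just beyond at (312,290).

```bash
python3 - <<'E'
from h import *
P=[0.46487527,0.37824679,0.18648137];R=np.array([[-0.8162,-0.5777,-0.0017],[-0.5777,0.8162,-0.0013],[0.0022,-0.0001,-1.0]])
q={k:wpix(*k[:2],k[2],P,R) for k in((402,141,.005),(397,206,.005),(325,137,.005),(323,204,.005),(324,135,.1),(316,135,.1),(322,242,.1),(313,242,.1),(312,305,.095),(297,232,.05))}
for k,v in q.items():print(k,np.round(v,4),'tool',np.round(R.T@(v-P),4))
e=q[402,141,.005]-q[397,206,.005];print(np.linalg.norm(e),np.degrees(np.arctan2(e[1],e[0]))-90, 'toolang',np.degrees(np.arctan2(*(R.T@e)[[1,0]])))
E
```

```text
(402, 141, 0.005) [0.3765 0.4387 0.005 ] tool [0.0368 0.1004 0.1816]
(397, 206, 0.005) [0.4432 0.4843 0.005 ] tool [-0.044   0.0991  0.1814]
(325, 137, 0.005) [0.4271 0.3623 0.005 ] tool [0.0397 0.0088 0.1816]
(323, 204, 0.005) [0.4943 0.4075 0.005 ] tool [-0.0413  0.0069  0.1814]
(324, 135, 0.1) [0.4211 0.3539 0.1   ] tool [0.0496 0.0054 0.0866]
(316, 135, 0.1) [0.425  0.3484 0.1   ] tool [ 0.0496 -0.0014  0.0866]
(322, 242, 0.1) [0.5021 0.4097 0.1   ] tool [-0.0487  0.0042  0.0864]
(313, 242, 0.1) [0.5069 0.4029 0.1   ] tool [-0.0487 -0.0042  0.0864]
(312, 305, 0.095) [0.5697 0.4455 0.095 ] tool [-0.1246 -0.0056  0.0912]
(297, 232, 0.05) [0.526  0.3942 0.05  ] tool [-0.0594 -0.0223  0.1364]
0.0807897106080936 -235.63525047270863 toolang 0.9258130646099562
```

{"api": "arm_command", "payload": {
  "deltas": "0 0 0 0 0.002 0.02 1;0 0 0 0 0 0.02 1;0 0 0 0 0 0.02 1;0 0 0 0 0 0.02 1;0 0 0 0 0 0.02 1;0 0 0 0 0 0.02 1;0 0 0 0 0 0.02 1;0 0 0 0 0 0.015 1;0 0 0 0 0 0.01 1;0 0 0 0 0 0.006 1;0 0 0 0 0 0.006 1;0 0 0 0 0 0 1"
}}

```text
t: 21.18
ee_pos: [0.4641, 0.3802, 0.01]
eef_rot: [[-0.815, -0.58, -0.001], [-0.58, 0.815, -0.001], [0.001, -0.0, -1.0]]
wrist_force: [-0.7, -0.3, 0.4]
width: 0.0855
gripper_force: 0.0
```

{"api": "arm_command", "payload": {
  "deltas": "0 0 0 0 0 0 -1;0 0 0 0 0 0 -1;0 0 0 0 0 0 -1;0 0 0 0 0 0 -1;0 0 0 0 0 0 -1;0 0 0 0 0 0 -1;0 0 0 0 0 0 -1;0 0 0 0 0 0 -1",
  "grip_force": 60
}}

```text
t: 21.85
ee_pos: [0.4646, 0.3806, 0.0111]
eef_rot: [[-0.814, -0.581, 0.0], [-0.581, 0.814, 0.0], [-0.001, 0.0, -1.0]]
wrist_force: [-0.6, 0.5, 3.8]
width: 0.0072
gripper_force: 58.8
```

{"api": "arm_command", "payload": {
  "deltas": "0 0 0 0 0 -0.005 -1;0 0 0 0 0 -0.01 -1;0 0 0 0 0 -0.015 -1;0 0 0 0 0 -0.02 -1;0 0 0 0.01 0 -0.01 -1;0 0 0 0.018 0 0 -1;0 0 0 0.02 0 0 -1;0 0 0 0.02 0 0 -1;0 0 0 0.02 0 0 -1;0 0 0 0.02 0 0 -1;0 0 0 0.018 0 0 -1;0 0 0 0.01 0 0 -1",
  "grip_force": 100
}}

```text
t: 22.85
ee_pos: [0.3517, 0.2999, 0.071]
eef_rot: [[-0.814, -0.581, -0.001], [-0.581, 0.814, -0.001], [0.001, -0.0, -1.0]]
wrist_force: [-1.2, 0.2, -1.7]
width: 0.007
gripper_force: 97.2
```

{"api": "arm_command", "payload": {
  "deltas": "0 0 0.06 0 0 0 -1;0 0 0.11 0 0 0 -1;0 0 0.11 0 0 0 -1;0 0 0.11 0 0 0 -1;0 0 0.11 0 0 0 -1;0 0 0.11 0 0 0 -1;0 0 0.11 0 0 0 -1;0 0 0.11 0 0 0 -1;0 0 0.11 0 0 0 -1;0 0 0.11 0 0 0 -1;0 0 0.11 0 0 0 -1;0 0 0.11 0 0 0 -1"
}}

```text
t: 23.85
ee_pos: [0.3541, 0.3017, 0.0712]
eef_rot: [[-0.793, 0.61, 0.001], [0.61, 0.793, 0.0], [-0.0, 0.001, -1.0]]
wrist_force: [0.3, 0.3, -1.3]
width: 0.0068
gripper_force: 97.1
```

{"api": "arm_command", "payload": {
  "deltas": "0 0 0.11 0 0 0 -1;0 0 0.11 0 0 0 -1;0 0 0.11 0 0 0 -1;0 0 0.11 0 0 0 -1;0 0 0.11 0 0 0 -1;0 0 0.11 0 0 0 -1;0 0 0.11 0 0 0 -1;0 0 0.06 0 0 0 -1;0 0 0 0 0 0 -1"
}}

```text
t: 24.6
ee_pos: [0.354, 0.3017, 0.0712]
eef_rot: [[-0.088, 0.996, 0.001], [0.996, 0.088, 0.0], [0.0, 0.001, -1.0]]
wrist_force: [-0.1, 0.3, -1.5]
width: 0.007
gripper_force: 97.2
```

{"api": "arm_command", "payload": {
  "deltas": "0 0 0.04 -0.012 0 0 -1;0 0 0 -0.024 0.0013 0 -1;0 0 0 -0.03 0.0016 0 -1;0 0 0 -0.03 0.0016 0 -1;0 0 0 -0.03 0.0016 0 -1;0 0 0 -0.03 0.0016 0 -1;0 0 0 -0.03 0.0016 0 -1;0 0 0 -0.03 0.0016 0 -1;0 0 0 -0.03 0.0016 0 -1;0 0 0 -0.03 0.0016 0 -1;0 0 0 -0.022 0.0013 0 -1;0 0 0 -0.012 0 0 -1"
}}

```text
t: 25.6
ee_pos: [0.3851, -0.01, 0.071]
eef_rot: [[-0.05, 0.999, 0.001], [0.999, 0.05, -0.0], [-0.001, 0.001, -1.0]]
wrist_force: [0.9, 0.9, -1.5]
width: 0.007
gripper_force: 97.3
```

{"api": "arm_command", "payload": {
  "deltas": "0 0 0 0 0 0 -1;0 0 0 0 0 0 -1;0 0 0 0 0 0 -1"
}}

```text
t: 25.85
ee_pos: [0.3849, -0.0072, 0.0707]
eef_rot: [[-0.05, 0.999, -0.0], [0.999, 0.05, 0.0], [0.0, -0.0, -1.0]]
wrist_force: [-0.1, -0.7, -0.7]
width: 0.0069
gripper_force: 97.3
```

```bash
python3 - <<'E'
from h import *
o=get_obs();print(o['t'],o['ee_pos'],np.round(o['eef_rot'],4).tolist(),o['width'])
im=read_camera('wrist');cv2.imwrite('pics/w7_raw.png',im[:,:,::-1])
im2=read_camera('top');cv2.imwrite('pics/t7_raw.png',im2[:,:,::-1])
im3=read_camera('scene');cv2.imwrite('pics/s7_raw.png',im3[:,:,::-1])
a=cv2.resize(im[60:330,120:620],(800,432),interpolation=cv2.INTER_CUBIC)
b=cv2.resize(im2[130:240,240:380],(214,168),interpolation=cv2.INTER_CUBIC)
c=cv2.resize(im3[120:280,260:390],(137,168),interpolation=cv2.INTER_CUBIC)
out=np.zeros((600,800,3),np.uint8);out[:432]=a;out[432:,:214]=b;out[432:,220:357]=c
cv2.imwrite('pics/m7.png',out[:,:,::-1])
E
```

```text
25.85 [ 0.38492049 -0.00723746  0.07074034] [[-0.0504, 0.9987, -0.0001], [0.9987, 0.0504, 0.0001], [0.0001, -0.0001, -1.0]] 0.0068827228437324545
```

View pics/m7.png

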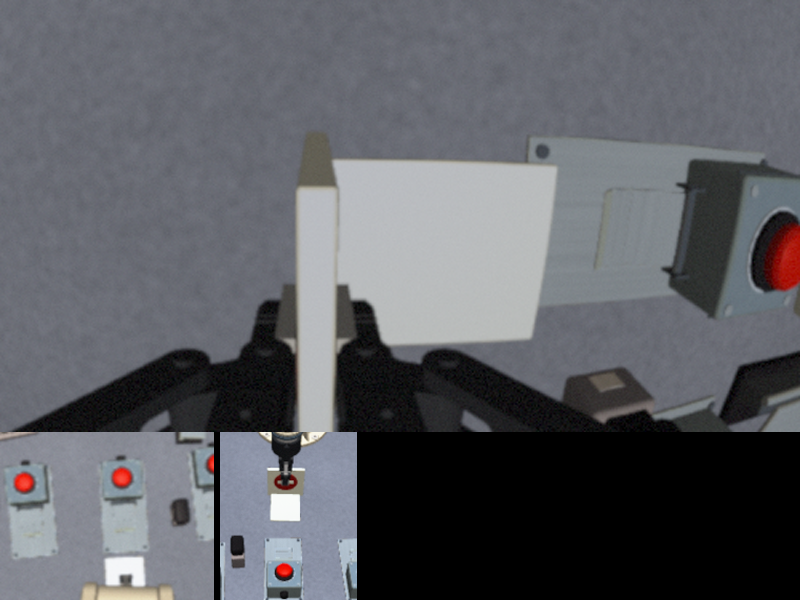

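The montage shows the held sign with its toe corners at (557,166) and (534,338). The plate's left edge runs from (527,136) to (765,153), and the clip's lip from (606,190) to (596,268). The foot looks straight and near the station's centre line.

```bash
python3 - <<'E'
from h import *
P=[0.38492049,-0.00723746,0.07074034];R=np.array([[-0.0504,0.9987,-0.0001],[0.9987,0.0504,0.0001],[0.0001,-0.0001,-1.0]])
W=lambda u,v,z:wpix(120+u/1.6,60+v/1.6,z,P,R)
D=lambda a,b:np.degrees(np.arctan2((b-a)[1],(b-a)[0]))
for zf in(.055,.065,.070):
  t1,t2,b1,b2=W(557,166,zf),W(534,338,zf),W(335,158,zf),W(341,345,zf)
  print('foot z',zf,'toe w',np.linalg.norm(t1-t2),'len',np.linalg.norm(t1-b1),np.linalg.norm(t2-b2),'yaw sides',D(b1,t1),D(b2,t2),'toe',D(t2,t1)-90,'mid',(t1+t2)/2,'base',(b1+b2)/2)
pl=W(527,136,.004);pr=W(545,305,.004);pb=W(767,153,.004)
print('plate L',pl,pb,np.linalg.norm(pl-pb),'yaw',D(pl,pb)); print('lower edge pts',[W(u,v,.004) for u,v in((560,305),(680,297))])
l1,l2=W(606,190,.016),W(596,268,.016);print('lip',l1,l2,np.linalg.norm(l1-l2),'yaw',D(l2,l1)-90,'mid',(l1+l2)/2)
h1,h2=W(688,184,.018),W(674,272,.018);print('hinge',h1,h2,'mid',(h1+h2)/2,'clip axis yaw',D((l1+l2)/2,(h1+h2)/2))
bt=[W(u,v,.059) for u,v in((741,162),(716,316))];print('box top front',bt,'yaw',D(bt[1],bt[0])-90,'mid',(bt[0]+bt[1])/2)
E
```

```text
foot z 0.055 toe w 0.08294957965061145 len 0.09574437958555275 0.09332653825406202 yaw sides 2.174476308696929 2.620030916315917 toe 3.874934946046025 mid [ 0.49002819 -0.00385681  0.055     ] base [ 0.39557598 -0.00780629  0.055     ]
foot z 0.065 toe w 0.07865236322470516 len 0.09078432647405744 0.088491741804851 yaw sides 2.17447630869693 2.620030916315904 toe 3.8749349460460394 mid [ 4.84445128e-01 -3.50025734e-04  6.50000000e-02] base [ 0.39488603 -0.0040949   0.065     ]
foot z 0.07 toe w 0.07650375501175201 len 0.08830429991830975 0.08607434358024545 yaw sides 2.1744763086969336 2.6200309163159217 toe 3.874934946046068 mid [0.4816536  0.00140337 0.07      ] base [ 0.39454106 -0.00223921  0.07      ]
plate L [0.49434902 0.04493344 0.004     ] [0.69629488 0.05809762 0.004     ] 0.20237446823810773 yaw 3.7296435505551293
lower edge pts [array([ 0.53464039, -0.0518194 ,  0.004     ]), array([ 0.63459177, -0.04781472,  0.004     ])]
lip [0.54221737 0.02195867 0.016     ] [ 0.54610737 -0.02316406  0.016     ] 0.04529009550730548 yaw 4.92725658197601 mid [ 0.54416237 -0.00060269  0.016     ]
hinge [0.60297803 0.03080292 0.018     ] [ 0.60792795 -0.02433604  0.018     ] mid [0.60545299 0.00323344 0.018     ] clip axis yaw 3.581425962440248
box top front [array([0.60266003, 0.051827  , 0.059     ]), array([ 0.61419802, -0.03531682,  0.059     ])] yaw 7.542188400866024 mid [0.60842902 0.00825509 0.059     ]
```

{"api": "arm_command", "payload": {
  "deltas": "0 0 -0.01 -0.003 0 0.003 -1;0 0 0 0 0 0.006 -1;0 0 0 0 0 0.008 -1;0 0 0 0 0 0.008 -1;0 0 0 0 0 0.008 -1;0 0 0 0 0 0.008 -1;0 0 0 0 0 0.006 -1;0 0 0 0 0 0.004 -1;0 0 0 0 0 0.002 -1;0 0 0 0 0 0 -1;0 0 0 0 0 0 -1"
}}

```text
t: 26.92
ee_pos: [0.3854, -0.0104, 0.0177]
eef_rot: [[-0.06, 0.998, 0.0], [0.998, 0.06, 0.0], [0.0, 0.0, -1.0]]
wrist_force: [0.8, -1.5, -0.8]
width: 0.007
gripper_force: 97.3
```

{"api": "arm_command", "payload": {
  "deltas": "0 0 0 0 0.003 0 -1;0 0 0 0 0.005 0 -1;0 0 0 0 0.005 0 -1;0 0 0 0 0.005 0 -1;0 0 0 0 0.005 0 -1;0 0 0 0 0.005 0 -1;0 0 0 0 0.004 0 -1;0 0 0 0 0 0 -1;0 0 0 0 0 0 -1"
}}

```text
t: 27.67
ee_pos: [0.4173, -0.0085, 0.0176]
eef_rot: [[-0.061, 0.998, -0.0], [0.998, 0.061, 0.0], [0.0, -0.0, -1.0]]
wrist_force: [-0.1, 0.6, -1.7]
width: 0.0071
gripper_force: 97.3
```

{"api": "arm_command", "payload": {
  "deltas": "0 0 0 0 0 0.001 -1;0 0 0 0 0 0.0005 -1;0 0 0 0 0 0 -1;0 0 0 0 0 0 -1"
}}

```text
t: 28.0
ee_pos: [0.417, -0.0085, 0.0161]
eef_rot: [[-0.06, 0.998, -0.0], [0.998, 0.06, 0.0], [0.0, -0.0, -1.0]]
wrist_force: [-0.4, -0.5, -0.5]
width: 0.0067
gripper_force: 97.3
```

```bash
python3 - <<'E'
from h import *
o=get_obs();print(o['t'],o['ee_pos'],np.round(o['eef_rot'],4).tolist(),o['wrist_force'],o['torque'])
E
```

```text
28.0 [ 0.41700874 -0.00850635  0.01613045] [[-0.0605, 0.9982, -0.0002], [0.9982, 0.0605, 0.0], [0.0, -0.0002, -1.0]] [-0.38179898 -0.53584207 -0.49920636] [0.00404604 0.03107896 0.0201419 ]
```

{"api": "arm_command", "payload": {
  "deltas": "0 0 0 0 0 0.0007 -1;0 0 0 0 0 0 -1;0 0 0 0 0 0 -1"
}}

```text
t: 28.25
ee_pos: [0.4172, -0.0085, 0.0155]
eef_rot: [[-0.061, 0.998, -0.0], [0.998, 0.061, 0.0], [0.0, -0.0, -1.0]]
wrist_force: [0.2, -0.3, -1.0]
width: 0.0068
gripper_force: 97.3
```

{"api": "arm_command", "payload": {
  "deltas": "0 0 0 0 0 0.0007 -1;0 0 0 0 0 0 -1;0 0 0 0 0 0 -1"
}}

```text
t: 28.5
ee_pos: [0.4172, -0.0085, 0.0149]
eef_rot: [[-0.061, 0.998, -0.0], [0.998, 0.061, 0.0], [0.0, -0.0, -1.0]]
wrist_force: [-1.2, 0.5, 1.9]
width: 0.0068
gripper_force: 98.0
```

{"api": "arm_command", "payload": {
  "deltas": "0 0 0 0 0 0.0007 -1;0 0 0 0 0 0 -1;0 0 0 0 0 0 -1"
}}

```text
t: 28.75
ee_pos: [0.4169, -0.0085, 0.0145]
eef_rot: [[-0.06, 0.998, -0.0], [0.998, 0.06, 0.0], [0.0, -0.0, -1.0]]
wrist_force: [-5.1, 0.0, 11.6]
width: 0.0072
gripper_force: 99.3
```

{"api": "arm_command", "payload": {
  "deltas": "0 0 0 0 0 -0.0009 -1;0 0 0 0 0.003 0 -1;0 0 0 0 0.004 0 -1;0 0 0 0 0.004 0 -1;0 0 0 0 0.004 0 -1;0 0 0 0 0.004 0 -1;0 0 0 0 0.004 0 -1;0 0 0 0 0.004 0 -1;0 0 0 0 0.003 0 -1;0 0 0 0 0 0 -1"
}}

```text
t: 29.58
ee_pos: [0.4476, -0.0066, 0.0151]
eef_rot: [[-0.061, 0.998, 0.0], [0.998, 0.061, 0.0], [0.0, 0.0, -1.0]]
wrist_force: [1.0, 0.2, -1.0]
width: 0.0071
gripper_force: 97.4
```

{"api": "arm_command", "payload": {
  "deltas": "0 0 0 0 0.003 0 -1;0 0 0 0 0.004 0 -1;0 0 0 0 0.004 0 -1;0 0 0 0 0.004 0 -1;0 0 0 0 0.004 0 -1;0 0 0 0 0.004 0 -1;0 0 0 0 0.004 0 -1;0 0 0 0 0.003 0 -1;0 0 0 0 0 0 -1"
}}

```text
t: 30.33
ee_pos: [0.4675, -0.0051, 0.015]
eef_rot: [[-0.061, 0.998, -0.017], [0.998, 0.061, -0.0], [0.001, -0.017, -1.0]]
wrist_force: [-30.6, -1.5, 36.7]
width: 0.0069
gripper_force: 102.4
```

{"api": "arm_command", "payload": {
  "deltas": "0 0 0 0 0.002 0 -1;0 0 0 0 0.004 0 -1;0 0 0 0 0.004 0 -1;0 0 0 0 0.004 0 -1;0 0 0 0 0.002 0 -1;0 0 0 0 0 0 -1;0 0 0 0 0 0 -1"
}}

```text
t: 30.92
ee_pos: [0.488, -0.0039, 0.015]
eef_rot: [[-0.061, 0.998, -0.009], [0.998, 0.061, -0.0], [0.0, -0.009, -1.0]]
wrist_force: [-21.3, -0.1, 27.8]
width: 0.0069
gripper_force: 101.9
```

{"api": "arm_command", "payload": {
  "deltas": "0 0 0 0 0 -0.001 -1;0 0 0 0 0 0 -1;0 0 0 0 0 0 -1"
}}

```text
t: 31.17
ee_pos: [0.4923, -0.0039, 0.0154]
eef_rot: [[-0.061, 0.998, -0.002], [0.998, 0.061, 0.0], [0.0, -0.002, -1.0]]
wrist_force: [-2.1, 0.2, -3.5]
width: 0.007
gripper_force: 97.7
```

```bash
python3 - <<'E'
from h import *
o=get_obs();print(o['t'],o['ee_pos'],np.round(o['eef_rot'],4).tolist(),o['wrist_force'],o['torque'],o['width'])
for n in('wrist','scene','top'):
    im=read_camera(n);cv2.imwrite(f'pics/{n}8_raw.png',im[:,:,::-1])
# white blob of foot/panel in wrist
im=cv2.imread('pics/wrist8_raw.png');a=cv2.imread('pics/w7_raw.png')
for nm,I in(('now',im),('before',a)):
    h=cv2.cvtColor(I,cv2.COLOR_BGR2HSV);m=((h[...,1]<35)&(h[...,2]>165)).astype(np.uint8)
    k,l,s,c=cv2.connectedComponentsWithStats(m)
    for i in range(1,k):
        if s[i,4]>1500:
            cn=max(cv2.findContours((l==i).astype(np.uint8),0,2)[0],key=cv2.contourArea)
            print(nm,s[i],cv2.approxPolyDP(cn,4,True)[:,0].tolist())
E
```

```text
31.1667 [ 0.49230595 -0.00386687  0.01537922] [[-0.0606, 0.9982, -0.0018], [0.9982, 0.0606, 0.0], [0.0001, -0.0018, -1.0]] [-2.05902204  0.19724039 -3.51583828] [0.00802736 0.63198965 0.02304447] 0.006984259299713043
now [  305   160   163   178 13654] [[467, 163], [328, 160], [330, 178], [305, 179], [309, 336], [325, 336], [330, 235], [354, 251], [358, 270], [365, 275], [452, 269], [453, 258], [395, 265], [400, 206], [409, 193], [464, 192]]
before [   0   79   63  170 2800] [[2, 79], [0, 104], [15, 109], [27, 127], [45, 127], [34, 148], [45, 188], [45, 217], [59, 230], [50, 237], [57, 248], [62, 198], [52, 141], [40, 110], [29, 118], [34, 110], [30, 94], [18, 83]]
before [  306   160   162   178 17409] [[467, 164], [329, 160], [331, 202], [329, 178], [306, 179], [309, 336], [326, 335], [330, 235], [354, 251], [362, 274], [451, 270]]
```

Raising 1 mm freed it. The foot pose in the hand is unchanged, and the clip now lies over the foot. About 19 mm remain.

{"api": "arm_command", "payload": {
  "deltas": "0 0 0 0 0.002 -0.0003 -1;0 0 0 0 0.003 0 -1;0 0 0 0 0.003 0 -1;0 0 0 0 0.003 0 -1;0 0 0 0 0.002 0 -1;0 0 0 0 0 0 -1;0 0 0 0 0 0 -1"
}}

```text
t: 31.9
ee_pos: [0.507, -0.0031, 0.0164]
eef_rot: [[-0.061, 0.998, 0.001], [0.998, 0.061, 0.0], [-0.0, 0.001, -1.0]]
wrist_force: [-1.5, 0.9, -4.3]
width: 0.0067
gripper_force: 97.8
```

{"api": "arm_command", "payload": {
  "deltas": "0 0 0 0 0.001 0 -1;0 0 0 0 0.001 0 -1;0 0 0 0 0.001 0 -1;0 0 0 0 0 0 -1;0 0 0 0 0 0 -1"
}}

```text
t: 32.32
ee_pos: [0.5091, -0.0029, 0.0163]
eef_rot: [[-0.061, 0.998, -0.0], [0.998, 0.061, 0.0], [0.0, -0.0, -1.0]]
wrist_force: [-1.8, 0.2, -5.1]
width: 0.0067
gripper_force: 97.7
```

{"api": "arm_command", "payload": {
  "deltas": "0 0 0 0 0.001 0 -1;0 0 0 0 0 0 -1;0 0 0 0 0 0 -1"
}}

```text
t: 32.57
ee_pos: [0.5101, -0.0029, 0.0163]
eef_rot: [[-0.061, 0.998, 0.0], [0.998, 0.061, -0.0], [-0.0, 0.0, -1.0]]
wrist_force: [-1.2, -1.0, -4.9]
width: 0.0069
gripper_force: 97.7
```

{"api": "arm_command", "payload": {
  "deltas": "0 0 0 0 0.001 0 -1;0 0 0 0 0 0 -1;0 0 0 0 0 0 -1"
}}

```text
t: 32.82
ee_pos: [0.5112, -0.0028, 0.0163]
eef_rot: [[-0.061, 0.998, 0.0], [0.998, 0.061, 0.0], [-0.0, 0.0, -1.0]]
wrist_force: [-1.8, -0.0, -4.0]
width: 0.007
gripper_force: 97.7
```

{"api": "arm_command", "payload": {
  "deltas": "0 0 0 0 0.001 0 -1;0 0 0 0 0 0 -1;0 0 0 0 0 0 -1"
}}

```text
t: 33.07
ee_pos: [0.5122, -0.0027, 0.0163]
eef_rot: [[-0.061, 0.998, 0.0], [0.998, 0.061, 0.0], [0.0, 0.0, -1.0]]
wrist_force: [-1.8, -0.0, -4.1]
width: 0.0066
gripper_force: 97.7
```

{"api": "arm_command", "payload": {
  "deltas": "0 0 0 0 0.001 0 -1;0 0 0 0 0 0 -1;0 0 0 0 0 0 -1"
}}

```text
t: 33.32
ee_pos: [0.5132, -0.0027, 0.0163]
eef_rot: [[-0.061, 0.998, 0.0], [0.998, 0.061, 0.0], [0.0, 0.0, -1.0]]
wrist_force: [-1.6, -0.5, -4.5]
width: 0.0069
gripper_force: 97.7
```

{"api": "arm_command", "payload": {
  "deltas": "0 0 0 0 0.001 0 -1;0 0 0 0 0 0 -1;0 0 0 0 0 0 -1"
}}

```text
t: 33.57
ee_pos: [0.514, -0.0027, 0.0162]
eef_rot: [[-0.061, 0.998, -0.0], [0.998, 0.061, -0.0], [-0.0, -0.0, -1.0]]
wrist_force: [-1.5, -0.3, -3.9]
width: 0.0069
gripper_force: 97.9
```

{"api": "arm_command", "payload": {
  "deltas": "0 0 0 0 0.001 0 -1;0 0 0 0 0 0 -1;0 0 0 0 0 0 -1"
}}

```text
t: 33.82
ee_pos: [0.514, -0.0027, 0.0161]
eef_rot: [[-0.061, 0.998, -0.002], [0.998, 0.061, -0.0], [-0.0, -0.002, -1.0]]
wrist_force: [-5.1, -1.0, -2.4]
width: 0.0066
gripper_force: 98.1
```

{"api": "arm_command", "payload": {
  "deltas": "0 0 0 0 0 0.0005 -1;0 0 0 0 0 0.0005 -1;0 0 0 0 0 0 -1;0 0 0 0 0 0 -1"
}}

```text
t: 34.15
ee_pos: [0.514, -0.0027, 0.0152]
eef_rot: [[-0.061, 0.998, -0.002], [0.998, 0.061, -0.0], [-0.0, -0.002, -1.0]]
wrist_force: [-6.0, -1.2, -0.4]
width: 0.0068
gripper_force: 98.2
```

{"api": "arm_command", "payload": {
  "deltas": "0 0 0 0 0.001 0 -1;0 0 0 0 0 0 -1;0 0 0 0 0 0 -1"
}}

```text
t: 34.4
ee_pos: [0.5139, -0.0027, 0.0152]
eef_rot: [[-0.061, 0.998, -0.004], [0.998, 0.061, -0.0], [-0.0, -0.004, -1.0]]
wrist_force: [-11.2, -1.2, 4.0]
width: 0.0065
gripper_force: 98.9
```

{"api": "arm_command", "payload": {
  "deltas": "0 0 0 0 -0.001 0 -0.7;0 0 0 0 0 0 -0.6;0 0 0 0 0 0 -0.4;0 0 0 0 0 0 0;0 0 0 0 0 0 0;0 0 0 0 0 0 0",
  "grip_force": 20
}}

```text
t: 34.9
ee_pos: [0.5156, -0.0025, 0.0155]
eef_rot: [[-0.061, 0.998, 0.001], [0.998, 0.061, 0.0], [-0.0, 0.001, -1.0]]
wrist_force: [-0.5, -0.2, -0.6]
width: 0.0426
gripper_force: 0.0
```

```bash
python3 - <<'E'
from h import *
o=get_obs();P=o['ee_pos'];R=o['eef_rot'];print(o['t'],P,o['width'],o['wrist_force'])
im=read_camera('wrist');cv2.imwrite('pics/w9.png',im[:,:,::-1])
h=cv2.cvtColor(im,cv2.COLOR_RGB2HSV);m=((h[...,1]<35)&(h[...,2]>160)).astype(np.uint8)
k,l,s,c=cv2.connectedComponentsWithStats(m)
for i in range(1,k):
    if s[i,4]>1000:
        cn=max(cv2.findContours((l==i).astype(np.uint8),0,2)[0],key=cv2.contourArea)
        print(s[i],cv2.approxPolyDP(cn,4,True)[:,0].tolist())
E
```

```text
34.9 [ 0.51560276 -0.0025338   0.01546656] 0.04255164976320243 [-0.54650974 -0.15940841 -0.61184363]
[  299   160   167   178 11196] [[465, 163], [324, 160], [324, 177], [300, 177], [304, 335], [322, 336], [323, 276], [357, 274], [363, 197], [389, 191], [452, 194], [448, 184], [463, 182]]
```

{"api": "arm_command", "payload": {
  "deltas": "0 0 0 0 0 -0.003 0;0 0 0 0 0 -0.008 0;0 0 0 0 0 -0.015 0;0 0 0 0 0 -0.02 0;0 0 0 0 0 -0.025 0;0 0 0 0 0 -0.025 0;0 0 0 0 0 -0.025 0;0 0 0 0 0 -0.025 0;0 0 0 0 0 -0.025 0;0 0 0 0 0 -0.02 0;0 0 0 0 0 -0.01 0;0 0 0 0 0 0 0"
}}

```text
t: 35.95
ee_pos: [0.5165, -0.0026, 0.219]
eef_rot: [[-0.061, 0.998, 0.005], [0.998, 0.061, -0.0], [-0.0, 0.004, -1.0]]
wrist_force: [1.1, 0.1, -0.7]
width: 0.0424
gripper_force: 0.0
```

```bash
python3 - <<'E'
from h import *
o=get_obs();P=o['ee_pos'];R=o['eef_rot'];print(o['t'],P,o['wrist_force'])
im=read_camera('wrist');cv2.imwrite('pics/w10.png',im[:,:,::-1])
h=cv2.cvtColor(im,cv2.COLOR_RGB2HSV);m=((h[...,1]<35)&(h[...,2]>160)).astype(np.uint8)
k,l,s,c=cv2.connectedComponentsWithStats(m)
for i in range(1,k):
    if s[i,4]>700:
        cn=max(cv2.findContours((l==i).astype(np.uint8),0,2)[0],key=cv2.contourArea)
        p=cv2.approxPolyDP(cn,3,True)[:,0]
        for u,v in p: print(u,v,'z.009',np.round(wpix(u,v,.009,P,R)[:2],4),'z.104',np.round(wpix(u,v,.104,P,R)[:2],4))
        print(s[i])
red('scene')
E
```

```text
35.95 [ 0.51647165 -0.00257421  0.2189667 ] [ 1.12982063  0.07753567 -0.73455552]
25 90 z.009 [-0.0013  0.1221] z.104 [0.1247 0.109 ]
12 98 z.009 [-0.0476  0.113 ] z.104 [0.0898 0.1021]
25 93 z.009 [-0.0012  0.1167] z.104 [0.1248 0.1049]
26 107 z.009 [0.0022 0.0913] z.104 [0.1274 0.0857]
39 112 z.009 [0.0435 0.079 ] z.104 [0.1585 0.0764]
47 123 z.009 [0.0662 0.0586] z.104 [0.1756 0.0611]
59 122 z.009 [0.0992 0.0583] z.104 [0.2006 0.0608]
51 135 z.009 [0.076 0.038] z.104 [0.183  0.0455]
58 165 z.009 [ 0.089  -0.0127] z.104 [0.1929 0.0072]
56 181 z.009 [ 0.0784 -0.0404] z.104 [ 0.1849 -0.0137]
65 193 z.009 [ 0.0989 -0.0604] z.104 [ 0.2003 -0.0288]
36 208 z.009 [ 0.003  -0.0942] z.104 [ 0.1279 -0.0543]
38 220 z.009 [ 0.0018 -0.1179] z.104 [ 0.1271 -0.0722]
34 221 z.009 [-0.0131 -0.1214] z.104 [ 0.1158 -0.0748]
43 223 z.009 [ 0.0169 -0.1224] z.104 [ 0.1384 -0.0756]
58 214 z.009 [ 0.0696 -0.1002] z.104 [ 0.1782 -0.0588]
65 200 z.009 [ 0.0961 -0.0728] z.104 [ 0.1982 -0.0382]
68 149 z.009 [0.1189 0.0137] z.104 [0.2154 0.0271]
62 124 z.009 [0.1069 0.0546] z.104 [0.2063 0.058 ]
55 110 z.009 [
[... 701 characters left out ...]
97] z.104 [ 0.5205 -0.0132]
388 195 z.009 [ 0.6144 -0.0342] z.104 [ 0.5893 -0.009 ]
381 185 z.009 [ 0.6033 -0.0212] z.104 [0.5809 0.0008]
339 187 z.009 [ 0.5483 -0.0275] z.104 [ 0.5395 -0.0039]
337 160 z.009 [0.5431 0.0076] z.104 [0.5355 0.0225]
339 150 z.009 [0.5446 0.0205] z.104 [0.5367 0.0323]
383 152 z.009 [0.6012 0.0222] z.104 [0.5794 0.0336]
383 147 z.009 [0.6006 0.0286] z.104 [0.5789 0.0384]
391 144 z.009 [0.6107 0.0334] z.104 [0.5866 0.042 ]
391 134 z.009 [0.6095 0.0462] z.104 [0.5856 0.0517]
[ 309  131   84   99 3560]
scene [311 208  21  11  78] [321.9 211.2]
scene [313 245  16  13 155] [320.5 251.3]
scene [392 246  16  13 155] [399.8 251.8]
scene [235 250  15  14 158] [242.1 256.6]
```

```bash
python3 -c "
from h import *
print(env.finish_job())"
```

```text
the job is handed in; nothing more can be done
None
```

All three stop buttons are latched down. The middle station's button was the stiff one (9.8 N at about 2 mm, against about 3 N for the others), and the out-of-order sign stands upright and fully home under its clip. While sliding it in, the wrist force briefly reached about 48 N until I raised the sign 1 mm. The job is handed in.

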